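# Nest the draining pans on the drying hook

### The arm

A 6-joint arm with a two-finger parallel gripper is mounted at the origin on a cart in front of the work surface, level with it; the furniture and walls round the work are solid. World frame = base frame: x ahead of the robot, y to its left, z up, the work surface at z = 0. Lengths are in m, angles in rad, forces in N, time in s.
With the tool pointing down it reaches from about 0.275 to 0.975 m from the base axis. Payload 8.4 kg.
Tool frame: the origin (TCP) lies midway between the tips of the shut fingers; the grasp point (between the pads) lies 19 mm behind it; z points along the fingers, y is the line along which they close (so a half turn about z gives the same grasp; the last joint's range is limited). The gripper opens to 92 mm and grips with 3 to 60 N. Pads are 20 mm wide; open, the fingers measure 128 mm over their backs; the gripper's body (75 mm by 189 mm) begins 69 mm behind the grasp point.
Start: joints at [-1.203, 0.353, 1.633, -0, 1.155, -0.002], TCP at [0.226, -0.583, 0.215] pointing down, gripper open.
Joint ranges: [-2.63, 2.63], [-0.92, 2.1], [0.06, 2.66], [-1.3, 4.44], [0, 2.69], [-3.02, 3.02]. Speed limits (rad/s): [2.22, 2.22, 2.79, 3.14, 3.14, 3.14].

### API

Orientations are given as a rotation vector (axis times angle).
In Python, from plant import r gives the robot as it stands. The module is installed in compiled form; this text tells all that it offers.
- The arm moves only by the tool apply_moves, never from a script. Its argument "series" is a list of rows, each a list of 7 numbers: the turn, a rotation vector about the tool's x, y, z in rad, then the shift along the tool's x, y, z in mm, then the finger opening in mm, from 0 to 91.9. In form: [[ax, ay, az, tx, ty, tz, grip], ...]. A call has 1 to 10 rows; each row shifts and turns the commanded pose from where the row before left it, along the tool's axes as they then stand; what a row does not reach is not made up. A row lasts 1/10 s, in which the tool goes at most 50 mm and 8.59 degrees, less where a joint would pass 70% of its speed; a pose out of reach is approached as far as the arm can. A call is refused whole if a number of a shift passes 50 or a number of a turn 0.15, either way. A call with a gripper value outside its range is refused whole. The fingers move at their own pace and stop on an object; "grip_force" is the grip in N (left out, the last holds). Time passes only in rows, so rows that do not move let the fingers close. It gives the time, the measured TCP pose, the force, the opening and the grip force at its end, in the units of the state.
- r.read_state(): the state, without advancing time (a new reading comes with each control period).
- r.snapshot(name): name is "scene" or "top" or "wrist"; returns the picture (420x560x3 uint8, red, green, blue); there is no depth.
- r.calibration(name): a dict with "vfov" (degrees; the focal length in pixels is half the picture's height over the tangent of half this angle, whatever the lens; pixels are square), "cx", "cy" (the principal point, pixels), "k1" (the pictures are not rectified: a ray, as slopes to the right and down, at radius r is drawn at 1 + k1 r^2 times it, then the intrinsics apply), "R" (3x3) and "t" (3): a world point X has camera coordinates R X + t; the wrist camera has in their place "hand_eye" (4x4, takes a point from camera to tool coordinates, whose origin is the TCP and whose axes are the flange's). Camera axes: x right, y down, z forward; pixel columns grow to the right and rows downward; lengths in m; the calibration is good to about 2 mm. A picture is of the moment at which its call begins: read the wrist's pose just before it. calibration takes no time and is no camera call.
- r.job_done(): hands the job in; it is judged then, once.
The state is a dict: "clock": time; "qpos": joint angles; "qvel": joint speeds; "effort": joint torques, N m; "position": TCP position; "ee_rot": TCP orientation; "wrist_force": force on the tool from outside, world axes, zero at the start; "wrist_torque": the same for the moment, N m; "opening": opening from 0.0 (shut) to 1.0 (fully open); "gripper_force": force on a finger pad.
Only numpy, scipy, OpenCV 4.12 (cv2) and the standard library are available. Lean on these libraries where they do the work, as an engineer would, in place of code of your own. Each camera call takes 0.05 s, during which the arm holds its last target. There are 200 camera calls.

### The job

The large draining pan hangs loosely on the drying hook: hang the medium pan on the bar in front of it and push it gently straight back until it nests in the large one and the two are stopped hard by the hidden stop ring, leaning on it with about 10 N for a moment (never over 18 N). Then hang and press the small pan home in the medium one in the same way, and leave all three hanging square and still on the bar, nested without gaps, and the other things where they are.

Things in the scene. Friction and masses are not known exactly. Their poses are not given: they have to be found in the camera images.
- hook: Steel drying hook, fixed; 150 mm column on a foot plate 8 mm thick, 120 wide. Origin on the worktop under the column's front face. A level bar, 12 mm thick, points to the hook's -x; its turned-up tip is 120 to 132 mm from the column, top 14 mm above the bar's axis. A hard 40 mm stop ring is clamped on the bar behind the large pan, front face 18 to 34 mm from the column: not reported, to be felt.
- hook_bar (a point): Point on the bar's axis at the front face of the column, 125 mm above the worktop; axes as the hook's, the bar runs from here along -x. Bar, ring and pans are hard: against the ring the force climbs within a fraction of a millimetre.
- pan_large: Aluminium draining pan, front to -x, y across. Slatted panel 108 mm wide, 6 thick. Origin: mid panel thickness, mid width, underside. Grip tab 20 mm wide, 6 thick, 118 to 154 mm above origin. 3 mm rim at sides and bottom, to x = -23 mm; heel at the foot's back to x = +12. 0.06 to 0.13 kg. Hangs on the bar 3 to 27 mm short of the ring; slides at 1 to 2 N.
- pan_medium: Aluminium draining pan, front to -x, y across. Slatted panel 97 mm wide, 6 thick. Origin: mid panel thickness, mid width, underside. Grip tab 24 mm wide, 6 thick, 112 to 148 mm above origin. 3 mm rim at sides and bottom, to x = -23 mm; heel at the foot's back to x = +12. 0.06 to 0.13 kg. Stands upright on the worktop to one side of the hook.
- pan_small: Aluminium draining pan, front to -x, y across. Slatted panel 86 mm wide, 6 thick. Origin: mid panel thickness, mid width, underside. Grip tab 28 mm wide, 6 thick, 106 to 142 mm above origin. 3 mm rim at sides and bottom, to x = -23 mm; heel at the foot's back to x = +12. 0.06 to 0.13 kg. Stands upright on the worktop to the hook's other side (sides vary).
- pan_large_eye (a point): Point 100 mm above the large pan's origin where the bar's axis runs when it hangs; pan axes. The eye round it, 24 mm wide, floor 27 mm below this point, roof an inverted 90 degree V (apex 8.5 above) that centres on the bar. Eye runs through the panel and a sleeve behind it (36 mm wide, to x = +15). 
- pan_medium_eye (a point): Point 94 mm above the medium pan's origin where the bar's axis runs when it hangs; pan axes. The eye round it, 24 mm wide, floor 27 mm below this point, roof an inverted 90 degree V (apex 8.5 above) that centres on the bar. Eye runs through the panel and a sleeve behind it (36 mm wide, to x = +15). Nested: sleeve back on large panel's front, 18 mm between eye points; 2.5 mm play in the rim.
- pan_small_eye (a point): Point 88 mm above the small pan's origin where the bar's axis runs when it hangs; pan axes. The eye round it, 24 mm wide, floor 27 mm below this point, roof an inverted 90 degree V (apex 8.5 above) that centres on the bar. Eye runs through the panel and a sleeve behind it (36 mm wide, to x = +15). Nested: sleeve back on medium panel's front, 18 mm between eye points; 2.5 mm play in the rim.
- beaker: Glass beaker, 70 mm wide, 88 mm high, a bystander; origin under its centre.
- label_tape: Roll of tape lying flat, 104 mm wide, 19 mm high, a bystander; origin under its centre.
- calculator: Pocket calculator, 122x74x13 mm, a bystander; origin under its centre.
- reagent_trough: White open trough, 50x126x30 mm, a bystander; origin under its centre.
- vial_conj: White vial with red cap, 30 mm wide, 62 mm high, a bystander; origin under its centre.
- vial_subs: Brown vial with green cap, 30 mm wide, 62 mm high, a bystander; origin under its centre.
- vial_stop: Brown vial with yellow cap, 34 mm wide, 70 mm high, a bystander; origin under its centre.
Not all that is in view belongs to the job. Leave any black or yellow look-alike of the pan_small alone. Of the things that look like the hook, the larger one is meant.

How it is judged:
On the way, in this order (a step that is already met when the one before it is completed fails the run):
1. the medium pan hangs square on the bar, nested in the large one, and presses on it, and the large one on the hook, with over 6 N for 0.2 s (y of pan_medium_eye in the frame of hook_bar between -0.003 and 0.003 m and z of pan_medium_eye in the frame of hook_bar between -0.003 and 0.003 m and angle between each of pan_medium, pan_large's own z axis and vertical below 0.08 rad and angle between the x axis of each of pan_medium, pan_large and the x axis of hook, either way round below 0.08 rad and y of pan_large_eye in the frame of hook_bar between -0.003 and 0.003 m and z of pan_large_eye in the frame of hook_bar between -0.003 and 0.003 m and distance between pan_medium_eye and pan_large_eye between 0.016 and 0.0205 m and x of pan_medium in the frame of pan_large below -0.016 m and contact force between pan_medium and pan_large above 6 N and contact force between pan_large and hook above 6 N), for 0.2 s.
2. the small pan hangs square on the bar, nested in the medium one, and presses on it, and the large one on the hook, with over 6 N for 0.2 s, the medium one still nested (y of pan_small_eye in the frame of hook_bar between -0.003 and 0.003 m and z of pan_small_eye in the frame of hook_bar between -0.003 and 0.003 m and angle between each of pan_small, pan_medium's own z axis and vertical below 0.08 rad and angle between the x axis of each of pan_small, pan_medium and the x axis of hook, either way round below 0.08 rad and y of pan_medium_eye in the frame of hook_bar between -0.003 and 0.003 m and z of pan_medium_eye in the frame of hook_bar between -0.003 and 0.003 m and distance between pan_small_eye and pan_medium_eye between 0.016 and 0.0205 m and x of pan_small in the frame of pan_medium below -0.016 m and distance between pan_medium_eye and pan_large_eye between 0.016 and 0.0205 m and x of pan_medium in the frame of pan_large below -0.016 m and contact force between pan_small and pan_medium above 6 N and contact force between pan_large and hook above 6 N), for 0.2 s.
At the end, for the whole second after the job is handed in: All three pans hang at rest (under 20 mm/s), eye points within 3 mm of the bar's axis sideways and in height, upright and square to the bar within 0.08 rad; medium nested in the large, small in the medium, neighbouring eye points 16 to 20.5 mm apart (18 = touching) (y of pan_large_eye in the frame of hook_bar between -0.003 and 0.003 m and z of pan_large_eye in the frame of hook_bar between -0.003 and 0.003 m and angle between each of pan_large, pan_medium, pan_small's own z axis and vertical below 0.08 rad and angle between the x axis of each of pan_large, pan_medium, pan_small and the x axis of hook, either way round below 0.08 rad and y of pan_medium_eye in the frame of hook_bar between -0.003 and 0.003 m and z of pan_medium_eye in the frame of hook_bar between -0.003 and 0.003 m and y of pan_small_eye in the frame of hook_bar between -0.003 and 0.003 m and z of pan_small_eye in the frame of hook_bar between -0.003 and 0.003 m and distance between pan_medium_eye and pan_large_eye between 0.016 and 0.0205 m and x of pan_medium in the frame of pan_large below -0.016 m and distance between pan_small_eye and pan_medium_eye between 0.016 and 0.0205 m and x of pan_small in the frame of pan_medium below -0.016 m and linear speed of each of pan_large, pan_medium, pan_small below 0.02 m/s).
It fails at once if the medium pan is pushed on the large one with more than 18 N (contact force between pan_medium and pan_large above 18 N).
It fails at once if the small pan is pushed on the medium one with more than 18 N (contact force between pan_small and pan_medium above 18 N).
It fails at once if a bystander (beaker, tape, calculator, trough or vial) is moved more than 30 mm (distance of any of beaker, label_tape, calculator, reagent_trough, vial_conj, vial_subs, vial_stop from where it was at the start of the episode above 0.03 m).
It also fails if it takes over 72 s, if anything falls off the work surface, if the arm or the gripper's body presses on something with over 40 N, if the wrist force passes 120 N, or if a joint passes its speed limit or range.

## Working session

There is one attempt and no reset: what is moved stays moved. The work goes in short steps, Python scripts to look and compute and a tool call to move; the robot and the scene stay as the last step left them, time stands still between calls to the robot, and variables do not carry over. Pictures are saved under pics/ and viewed, at most 10 in all, crops included, and the job is handed in when it is done.

Besides the shell and the picture viewer there is one more tool, called after "Emit:" as name([rows], argument=value, ...), one row to a line, values as JSON. apply_moves: Moves the arm, as the interface text tells. Its arguments: {"type":"object","properties":{"series":{"type":"array"},"grip_force":{"type":"number"}},"required":["series"]}

```bash
mkdir -p pics; cat > h.py <<'E'
import numpy as np, cv2
from scipy.spatial.transform import Rotation as Ro
from plant import r
def ray(name,px,st=None):
    c=r.calibration(name); f=210/np.tan(np.radians(c["vfov"])/2)
    d=np.array([(px[0]-c["cx"])/f,(px[1]-c["cy"])/f]); u=d.copy()
    for _ in range(30): u=d/(1+c["k1"]*(u@u))
    v=np.array([u[0],u[1],1.])
    if name=="wrist":
        H=np.array(c["hand_eye"]); T=Ro.from_rotvec(st["ee_rot"]).as_matrix()
        return T@H[:3,3]+np.array(st["position"]), T@H[:3,:3]@v
    R=np.array(c["R"]); t=np.array(c["t"]); return -R.T@t, R.T@v
def plane(name,px,z,st=None):
    o,d=ray(name,px,st); return o+d*(z-o[2])/d[2]
def proj(name,X,st=None):
    c=r.calibration(name); f=210/np.tan(np.radians(c["vfov"])/2)
    if name=="wrist":
        H=np.array(c["hand_eye"]); T=np.eye(4);T[:3,:3]=Ro.from_rotvec(st["ee_rot"]).as_matrix();T[:3,3]=st["position"]
        p=(np.linalg.inv(T@H)@np.r_[X,1])[:3]
    else: p=np.array(c["R"])@X+np.array(c["t"])
    u=p[:2]/p[2]; u=u*(1+c["k1"]*(u@u)); return np.array([c["cx"]+f*u[0],c["cy"]+f*u[1]])
def snap(name,f):
    im=r.snapshot(name); cv2.imwrite("pics/"+f+".png",cv2.cvtColor(np.asarray(im),cv2.COLOR_RGB2BGR)); return im
E
python3 - <<'E'
from h import *
s=r.read_state(); print(s)
for n in ("scene","top"):
    im=snap(n,n); c=r.calibration(n); print(n,c["vfov"],c["k1"],"cam at",-np.array(c["R"]).T@np.array(c["t"]),"fwd",np.array(c["R"])[2])
print(r.calibration("wrist"))
a=[cv2.imread(f"pics/{n}.png") for n in("scene","top")]
E
```

```text
{'clock': 0.0, 'qpos': array([-1.20339174e+00,  3.53653942e-01,  1.63410662e+00, -1.32184675e-05,
        1.15519080e+00, -2.41739746e-03]), 'qvel': array([ 0.00124684, -0.00066294,  0.00134288, -0.00036678, -0.00159003,
        0.0001144 ]), 'effort': array([ 1.55077498e-03, -5.93835139e+01, -3.34211683e+01,  6.98112021e-02,
        2.31815974e-02, -9.90852141e-05]), 'position': array([ 0.22571942, -0.58230264,  0.21387185]), 'ee_rot': array([-3.08672396e+00, -5.77373211e-01,  4.05829344e-04]), 'wrist_force': array([-0.65079876, -0.30114984,  0.70917517]), 'wrist_torque': array([ 0.03842401, -0.03883145, -0.05287706]), 'gripper_force': 0.0, 'opening': 1.0010561413747923}
scene 48.07546338820353 -0.01712817008843812 cam at [-0.2548664   0.66613079  1.16180485] fwd [ 0.55319388 -0.44876846 -0.70184286]
top 56.42385056665917 -0.055728222717802735 cam at [ 0.26614705 -0.02308909  1.44268398] fwd [ 0.20645029  0.01205473 -0.97838283]
{'vfov': 68.9276107088711, 'cx': 281.83337346576843, 'cy': 215.26239564195652, 'k1': -0.07029491870341649, 'hand_eye': array([[-2.08001221e-04, -9.59581217e-01, -2.81431776e-01,
         7.96295609e-02],
       [ 9.99999864e-01, -3.34133892e-04,  4.00194372e-04,
         7.36290038e-04],
       [-4.78054897e-04, -2.81431655e-01,  9.59581156e-01,
        -1.69718936e-01],
       [ 0.00000000e+00,  0.00000000e+00,  0.00000000e+00,
         1.00000000e+00]])}
```

View pics/scene.png

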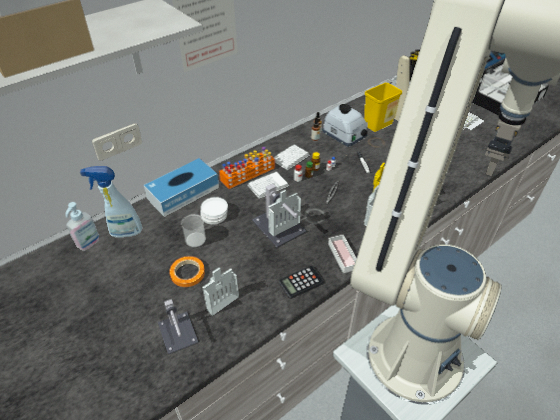

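View pics/top.png

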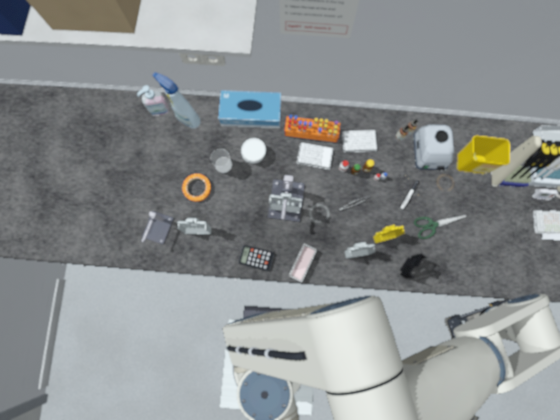

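The scene view shows the hook holding the large pan at about (285,210), a grey pan on the left at (220,290) and a smaller hook at (178,328). The top view shows these:
- hook with the large pan at (287,200)
- small hook, a decoy, at (158,228)
- grey pan on the left at (194,227)
- grey pan on the right at (360,250)
- yellow look-alike at (388,233) and black look-alike at (415,267)

The two grey pans are therefore the candidates for medium and small. I'll confirm that in one enlarged crop.

```bash
python3 - <<'E'
from h import *
t=cv2.imread("pics/top.png"); s=cv2.imread("pics/scene.png")
a=cv2.resize(t[175:285,145:435],(790,300),interpolation=cv2.INTER_CUBIC)
b=cv2.resize(s[175:355,150:390],(395,296),interpolation=cv2.INTER_CUBIC)
c=cv2.resize(t[175:275,250:383],(395,296),interpolation=cv2.INTER_CUBIC)
cv2.imwrite("pics/crop1.png",np.vstack([a,np.hstack([b,c])]))
for n,p in [("Lpan",(194,227)),("Rpan",(360,250)),("hook",(287,200)),("black",(415,267)),("yel",(388,233))]:
    print(n,plane("top",p,0.1).round(3))
for p in [(223,155),(197,188),(257,258),(303,263),(345,165),(357,167),(371,163)]: print(p,plane("top",p,0.03).round(3))
E
```

```text
Lpan [0.455 0.297 0.1  ]
Rpan [ 0.421 -0.281  0.1  ]
hook [ 0.577 -0.018  0.1  ]
black [ 0.377 -0.473  0.1  ]
yel [ 0.488 -0.377  0.1  ]
(223, 155) [0.749 0.239 0.03 ]
(197, 188) [0.612 0.321 0.03 ]
(257, 258) [0.371 0.074 0.03 ]
(303, 263) [ 0.367 -0.092  0.03 ]
(345, 165) [ 0.746 -0.226  0.03 ]
(357, 167) [ 0.742 -0.271  0.03 ]
(371, 163) [ 0.762 -0.324  0.03 ]
```

View pics/crop1.png

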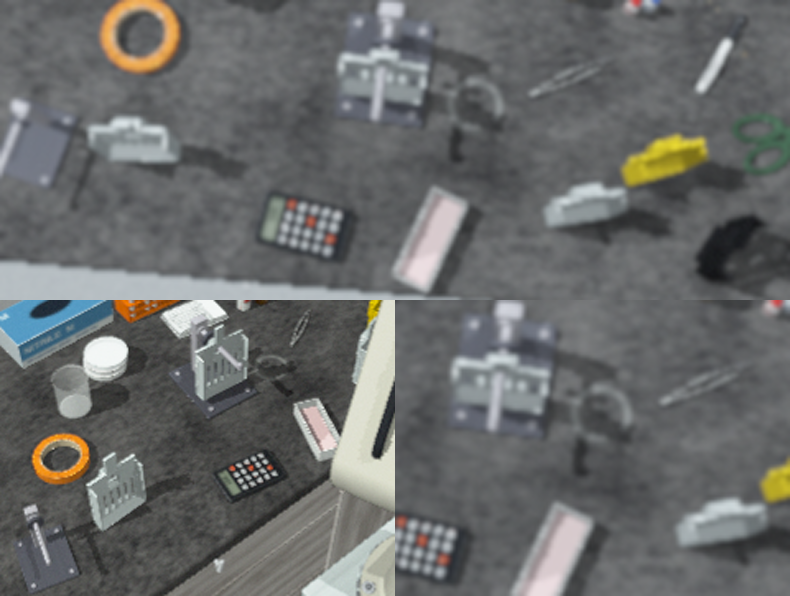

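In the crop, the left grey pan spans about 92 px at (135,140) and the right one about 84 px at (585,205). A ratio of about 1.1 makes the left pan the medium and the right pan the small. The hook holding the large pan is the larger one, at (385,65). I'm moving in to measure them with the wrist camera.

Emit:
apply_moves([
  [0,0,0.123,0,0,-33,91.9],
  [0,0,0.123,0,0,-33,91.9],
  [0,0,0.124,0,0,-33,91.9],
  [0,0,0,25,-43,0,91.9],
  [0,0,0,25,-43,0,91.9],
  [0,0,0,25,-43,0,91.9],
  [0,0,0,25,-43,0,91.9],
  [0,0,0,25,-43,0,91.9],
  [0,0,0,25,-43,0,91.9],
  [0,0,0,25,-43,0,91.9],
])

```text
clock: 1.1
position: [0.4014, -0.2799, 0.3135]
ee_rot: [-3.142, 0.001, 0.0]
wrist_force: [1.8, -0.6, -1.2]
opening: 1.0
gripper_force: 0.0
```

Emit:
apply_moves([
  [0,0,0,0,0,0,91.9],
])

```text
clock: 1.2
position: [0.403, -0.2772, 0.3135]
ee_rot: [-3.14, -0.008, -0.001]
wrist_force: [-0.5, -0.1, 0.7]
opening: 0.999
gripper_force: 0.0
```

```bash
cat > look.py <<'E'
import sys,pickle
from h import *
s=r.read_state(); snap("wrist",sys.argv[1]); pickle.dump({k:s[k] for k in("position","ee_rot","qpos")},open(f"pics/{sys.argv[1]}.pkl","wb"))
print(s["clock"],s["position"].round(4),Ro.from_rotvec(s["ee_rot"]).as_matrix().round(3).tolist())
E
python3 look.py w_small
```

```text
1.2 [ 0.403  -0.2772  0.3135] [[1.0, 0.005, 0.001], [0.005, -1.0, 0.002], [0.001, -0.002, -1.0]]
```

Emit:
apply_moves([
  [0,0,0,14,-40,0,91.9],
  [0,0,0,14,-40,0,91.9],
  [0,0,0,14,-40,0,91.9],
  [0,0,0,14,-40,0,91.9],
  [0,0,0,14,-40,0,91.9],
  [0,0,0,14,-40,0,91.9],
  [0,0,0,14,-40,0,91.9],
  [0,0,0,0,0,0,91.9],
])

```text
clock: 2.05
position: [0.5002, 0.0008, 0.3133]
ee_rot: [-3.141, -0.004, -0.0]
wrist_force: [-1.0, 0.1, -0.3]
opening: 1.0
gripper_force: 0.0
```

```bash
python3 look.py w_hook
```

```text
2.05 [0.5002 0.0008 0.3133] [[1.0, 0.002, 0.0], [0.002, -1.0, 0.001], [0.0, -0.001, -1.0]]
```

Emit:
apply_moves([
  [0,0,0,-10,-40,0,91.9],
  [0,0,0,-10,-40,0,91.9],
  [0,0,0,-10,-40,0,91.9],
  [0,0,0,-10,-40,0,91.9],
  [0,0,0,-10,-40,0,91.9],
  [0,0,0,-10,-40,0,91.9],
  [0,0,0,-10,-40,0,91.9],
  [0,0,0,0,0,0,91.9],
])

```text
clock: 2.9
position: [0.4289, 0.2799, 0.3134]
ee_rot: [-3.141, -0.002, 0.0]
wrist_force: [0.2, -0.8, 0.8]
opening: 1.005
gripper_force: 0.0
```

```bash
python3 look.py w_med; python3 - <<'E'
import cv2,numpy as np
a=[cv2.resize(cv2.imread(f"pics/w_{n}.png"),(400,300),interpolation=cv2.INTER_AREA) for n in("small","hook","med")]
cv2.imwrite("pics/mont.png",np.vstack([np.hstack(a[:2]),np.hstack([a[2],a[2]*0])]))
E
```

```text
2.9 [0.4289 0.2799 0.3134] [[1.0, 0.001, -0.0], [0.001, -1.0, 0.001], [-0.0, -0.001, -1.0]]
```

View pics/mont.png

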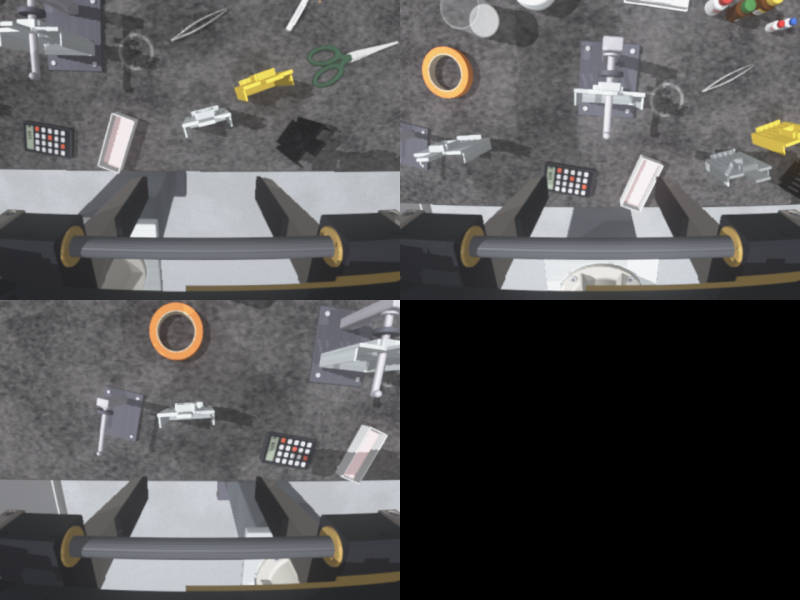

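The montage shows the small pan at (208,120), the hook with the large pan at (610,85), and the medium pan at (187,412). I'll enlarge these for pixel measurements.

```bash
python3 - <<'E'
import cv2,numpy as np
L=lambda n:cv2.imread(f"pics/w_{n}.png")
def g(im,x0,y0,w,h,k):
    o=cv2.resize(im[y0:y0+h,x0:x0+w],None,fx=k,fy=k,interpolation=cv2.INTER_CUBIC)
    for i in range(0,w,10): cv2.line(o,(i*k,0),(i*k,4 if i%50 else 12),(0,0,255),1)
    for j in range(0,h,10): cv2.line(o,(0,j*k),(4 if j%50 else 12,j*k),(0,0,255),1)
    return o
a=g(L("hook"),235,45,110,150,4)
b=g(L("med"),214,130,90,75,4); c=g(L("small"),250,130,90,75,4)
cv2.imwrite("pics/crop2.png",np.hstack([a,np.vstack([b,c])]))
E
```

```text
(no output)
```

View pics/crop2.png

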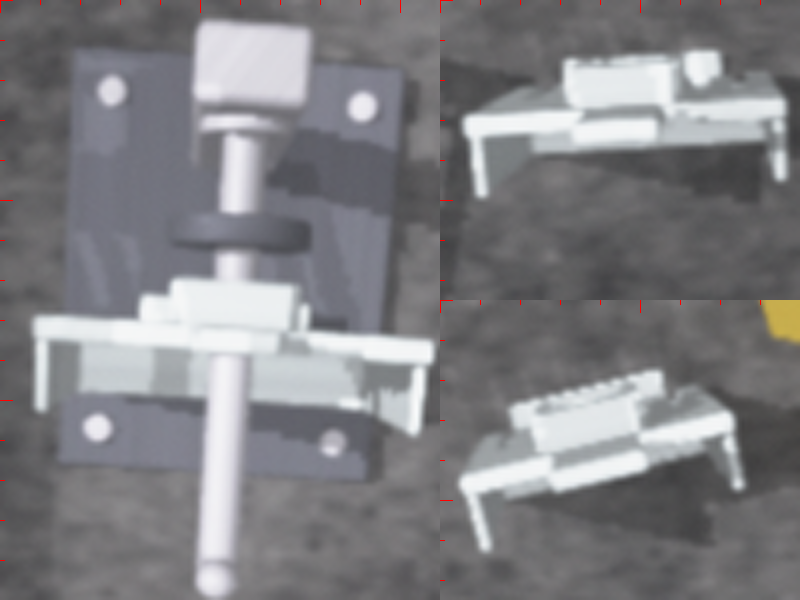

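Crop 2, left panel: bar tip at (215,580), bar from about (243,135) to (221,540), dark stop ring at y≈213–250, large panel top edge from (35,328) to (433,350). Upper right: medium pan top edge (466,126)–(786,107), tab top at (615,131). Lower right: small pan top edge (462,482)–(733,424), tab top at (599,471).

```bash
cat > meas.py <<'E'
import pickle
from h import *
def P(n,q,z,off): 
    s=pickle.load(open(f"pics/w_{n}.pkl","rb")); return plane("wrist",(off[0]+q[0]/4,off[1]+q[1]/4),z,s)
hk=lambda q,z:P("hook",q,z,(235,45)); md=lambda q,z:P("med",q,z,(214-110,130)); sm=lambda q,z:P("small",q,z,(250-110,130-75))
yaw=lambda a,b:np.degrees(np.arctan2(*( (a-b)[[0,1]]*[-1,1]))) # a left,b right
def sh(n,f,l,rr,zp,t,zt):
    a,b=f(l,zp),f(rr,zp); d=a-b; c=(a+b)/2
    print(n,"mid",c.round(4),"w",np.linalg.norm(d).round(4),"yaw",np.degrees(np.arctan2(-d[0],d[1])).round(2),"tab",f(t,zt).round(4))
E
python3 - <<'E'
from meas import *
sh("med",md,(466,126),(786,107),.112,(615,131),.148)
sh("small",sm,(462,482),(733,424),.106,(599,471),.142)
sh("large",hk,(35,328),(433,350),.143,(233,341),.179)
a,b=hk((243,135),.125),hk((221,540),.125); d=a-b
print("bar",a,b,"yaw",np.degrees(np.arctan2(d[1],d[0])),"tip",hk((215,580),.139))
B=[hk(q,.008) for q in[(112,91),(362,106),(97,428),(333,443)]]
for p in B: print(p.round(4))
for i,j in((0,1),(2,3)):
    d=B[i]-B[j]; print("yaw",np.degrees(np.arctan2(-d[0],d[1])),np.linalg.norm(d))
for i,j in((0,2),(1,3)):
    d=B[i]-B[j]; print("yaw",np.degrees(np.arctan2(d[1],d[0])),np.linalg.norm(d))
print("ring",[hk((242,y),.145).round(4) for y in(213,232,250)], "column top front",hk((200,105),.15),hk((305,108),.15))
E
```

```text
med mid [0.4703 0.3052 0.112 ] w 0.0966 yaw 3.34 tab [0.4701 0.3055 0.148 ]
small mid [ 0.4329 -0.2865  0.106 ] w 0.0853 yaw 12.41 tab [ 0.4326 -0.2864  0.142 ]
large mid [ 0.5765 -0.0124  0.143 ] w 0.1075 yaw -2.87 tab [ 0.5763 -0.0107  0.179 ]
bar [ 0.63059463 -0.0147375   0.125     ] [ 0.51858589 -0.00970641  0.125     ] yaw -2.5718259047284966 tip [ 0.50943407 -0.00771925  0.139     ]
[0.662  0.0277 0.008 ]
[ 0.6574 -0.0624  0.008 ]
[0.5417 0.035  0.008 ]
[ 0.5363 -0.0555  0.008 ]
yaw -2.9761471751610262 0.09028839051610951
yaw -3.437129720728294 0.09065483698381327
yaw -3.425473278000682 0.12057361832143224
yaw -3.251073298979322 0.12130067752475014
ring [array([ 0.6085, -0.0139,  0.145 ]), array([ 0.6037, -0.0139,  0.145 ]), array([ 0.5992, -0.014 ,  0.145 ])] column top front [ 0.63422048 -0.00275594  0.15      ] [ 0.63364746 -0.0293223   0.15      ]
```

The widths come out at 96.6, 85.3 and 107.5 mm (97, 86 and 108 expected), and the bar tip lies 125 mm from the column, so the measurements agree with the sizes given. Going to grasp the medium pan's tab.

Emit:
apply_moves([
  [0,0,-0.058,0,0,0,91.9],
  [0,0,0,39,-28,0,91.9],
  [0,0,0,0,0,40,70],
  [0,0,0,0,0,40,70],
  [0,0,0,0,0,40,70],
  [0,0,0,0,0,0,70],
])

```text
clock: 3.55
position: [0.4644, 0.3039, 0.1888]
ee_rot: [3.135, 0.087, -0.012]
wrist_force: [0.9, -0.7, 0.4]
opening: 0.76
gripper_force: 0.0
```

```bash
cat > st.py <<'E'
from h import *
s=r.read_state(); R=Ro.from_rotvec(s["ee_rot"]).as_matrix()
print(round(s["clock"],2),s["position"].round(4),"yaw",np.degrees(np.arctan2(R[1,0],R[0,0])).round(2),"tilt",R[2].round(4),"F",s["wrist_force"].round(2),"T",s["wrist_torque"].round(3),"op",round(s["opening"]*92,1),"g",round(s["gripper_force"],1))
import sys
if len(sys.argv)>3:
    d=np.array([float(v) for v in sys.argv[1:4]])-s["position"]; print("tool shift mm",(R.T@d*1000).round(1))
E
python3 st.py 0.470 0.3055 0.119
```

```text
3.55 [0.4644 0.3039 0.1888] yaw 3.18 tilt [-0.0079  0.0054 -1.    ] F [ 0.94 -0.74  0.41] T [-0.019 -0.063 -0.048] op 69.9 g 0.0
tool shift mm [ 6.2 -1.7 69.7]
```

Emit:
apply_moves([
  [0,0,0,0,0,0,70],
  [0,0,0,0,0,0,70],
])

```text
clock: 3.75
position: [0.4681, 0.3081, 0.1959]
ee_rot: [-3.139, -0.089, -0.004]
wrist_force: [0.1, -0.6, 1.1]
opening: 0.765
gripper_force: 0.0
```

```bash
python3 st.py 0.470 0.3055 0.119
```

```text
3.75 [0.4681 0.3081 0.1959] yaw 3.24 tilt [ 0.0028 -0.0013 -1.    ] F [ 0.09 -0.64  1.06] T [ 0.078 -0.012  0.047] op 70.4 g 0.0
tool shift mm [ 1.5  2.8 76.9]
```

Emit:
apply_moves([
  [0,0,0,1.5,2.5,25,50],
  [0,0,0,0,0,25,50],
  [0,0,0,0,0,16,50],
  [0,0,0,0,0,8,50],
  [0,0,0,0,0,0,50],
  [0,0,0,0,0,0,50],
  [0,0,0,0,0,0,50],
])

```text
clock: 4.45
position: [0.4689, 0.3065, 0.121]
ee_rot: [-3.139, -0.091, -0.003]
wrist_force: [0.1, 0.4, 0.3]
opening: 0.543
gripper_force: 0.0
```

```bash
python3 st.py 0.470 0.3055 0.119; python3 look.py w_g1; python3 - <<'E'
import cv2
im=cv2.imread("pics/w_g1.png"); cv2.imwrite("pics/w_g1c.png",cv2.resize(im[150:390,120:440],(800,600),interpolation=cv2.INTER_CUBIC))
E
```

```text
4.45 [0.4689 0.3065 0.121 ] yaw 3.32 tilt [ 0.0019 -0.0011 -1.    ] F [0.11 0.41 0.32] T [0.009 0.051 0.017] op 49.9 g 0.0
tool shift mm [1.1 1.1 2. ]
4.45 [0.4689 0.3065 0.121 ] [[0.998, 0.058, 0.002], [0.058, -0.998, 0.001], [0.002, -0.001, -1.0]]
```

View pics/w_g1c.png

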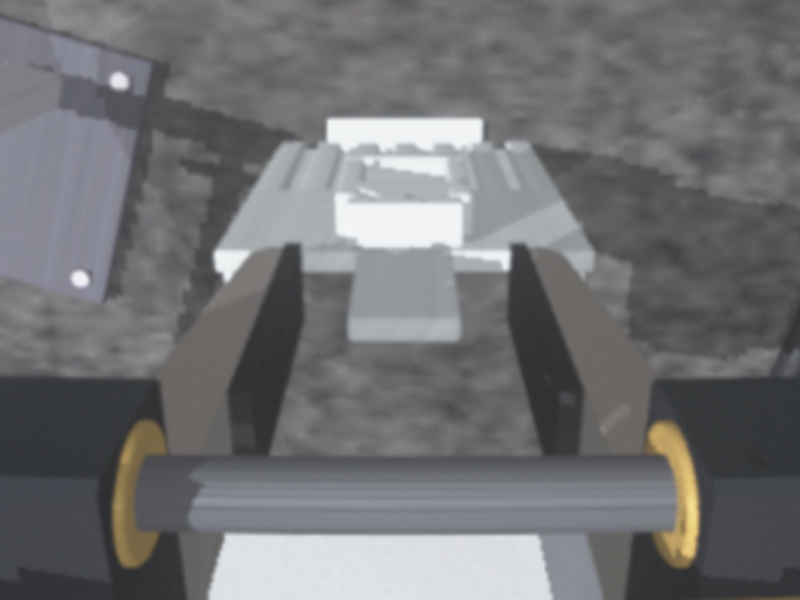

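The tab sits centred between the fingers, at about (405,300) in the crop. Gripping now.

Emit:
apply_moves([
  [0,0,0,1,0.5,1.5,50],
  [0,0,0,0,0,0,15],
  [0,0,0,0,0,0,15],
  [0,0,0,0,0,0,15],
  [0,0,0,0,0,0,15],
  [0,0,0,0,0,-8,15],
  [0,0,0,0,0,-20,15],
  [0,0,0,0,0,-40,15],
  [0,0,0,0,0,-40,15],
  [0,0,0,0,0,0,15],
], grip_force=50)

```text
clock: 5.5
position: [0.4718, 0.3073, 0.2321]
ee_rot: [-3.136, -0.091, -0.012]
wrist_force: [0.8, 0.4, -0.8]
opening: 0.256
gripper_force: 50.0
```

```bash
python3 st.py
```

```text
5.5 [0.4718 0.3073 0.2321] yaw 3.31 tilt [ 0.008  -0.0045 -1.    ] F [ 0.82  0.43 -0.81] T [ 0.043 -0.009  0.019] op 23.6 g 50.0
```

Emit:
apply_moves([
  [0,0,0.055,0,0,0,15],
  [0,0,0.055,0,15,0,15],
  [0,0,0,0.5,35,0,15],
  [0,0,0,0.5,45,0,15],
  [0,0,0,0.5,45,0,15],
  [0,0,0,0.5,45,0,15],
  [0,0,0,0.5,45,0,15],
  [0,0,0,0.5,40,0,15],
  [0,0,0,0.5,28,0,15],
  [0,0,0,0.5,15,0,15],
])

```text
clock: 6.5
position: [0.4569, -0.0094, 0.2259]
ee_rot: [3.14, -0.085, -0.001]
wrist_force: [-0.1, -0.1, -0.9]
opening: 0.251
gripper_force: 50.0
```

Emit:
apply_moves([
  [0,0,0,0,0,0,15],
  [0,0,0,0,0,0,15],
  [0,0,0,0,0,0,15],
])

```text
clock: 6.8
position: [0.4575, -0.0065, 0.226]
ee_rot: [-3.14, 0.081, 0.0]
wrist_force: [-0.5, 0.1, -1.1]
opening: 0.258
gripper_force: 50.0
```

```bash
python3 st.py 0.460 -0.0062 0.1665;python3 look.py w_h1; python3 - <<'E'
import cv2
im=cv2.imread("pics/w_h1.png"); cv2.imwrite("pics/w_h1c.png",cv2.resize(im[100:340,120:440],(800,600),interpolation=cv2.INTER_CUBIC))
E
```

```text
6.8 [ 0.4575 -0.0065  0.226 ] yaw -2.96 tilt [-2.e-04 -3.e-04 -1.e+00] F [-0.49  0.11 -1.08] T [0.046 0.038 0.012] op 23.7 g 50.0
tool shift mm [ 2.5 -0.4 59.5]
6.8 [ 0.4575 -0.0065  0.226 ] [[0.999, -0.052, -0.0], [-0.052, -0.999, 0.0], [-0.0, -0.0, -1.0]]
```

View pics/w_h1c.png

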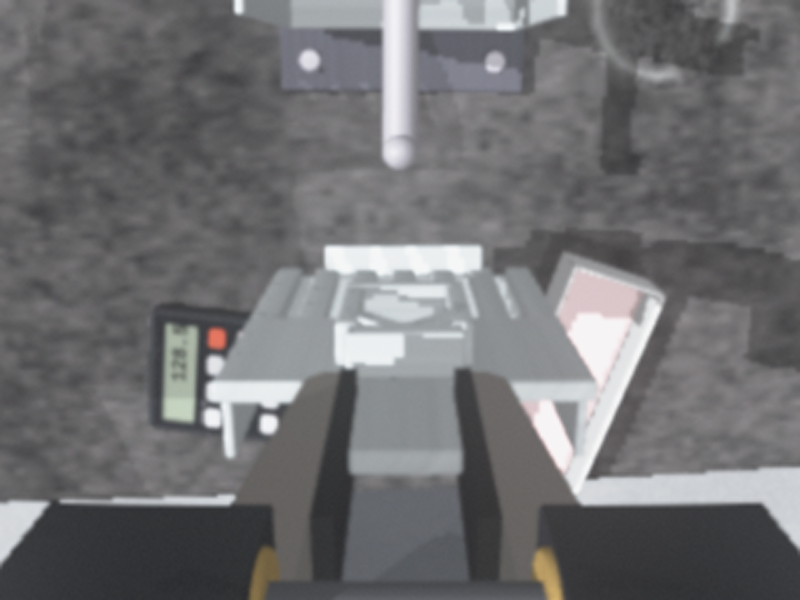

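The bar centreline is at x≈400 in the crop with its tip at (398,152), and the pan sleeve and tab are at x≈404. I'll work out the small lateral offset from that.

```bash
python3 - <<'E'
from h import *; import pickle
s=pickle.load(open("pics/w_h1.pkl","rb")); R=Ro.from_rotvec(s["ee_rot"]).as_matrix()
im=cv2.imread("pics/w_h1.png")
g=cv2.cvtColor(im,cv2.COLOR_BGR2GRAY).astype(float)
for y in (118,125,132,140,148,154):
    row=g[y,255:305]; d=np.diff(cv2.GaussianBlur(row[None],(3,1),0)[0]); a,b=d.argmax()+255.5,d.argmin()+255.5
    X=plane("wrist",((a+b)/2,y),.125,s); print(y,a,b,X.round(4),"tool",(R.T@(X-s["position"])*1000).round(1))
X=plane("wrist",(120+398/2.5,100+150/2.5),.137,s); print("tip",(R.T@(X-s["position"])*1000).round(1))
for q in((355,450),(460,450)): # tab back face corners approx z
    X=plane("wrist",(120+q[0]/2.5,100+q[1]/2.5),s["position"][2]+.0285,s); print((R.T@(X-s["position"])*1000).round(1))
E
```

```text
118 272.5 286.5 [ 0.544  -0.0097  0.125 ] tool [ 86.6  -1.2 101. ]
125 272.5 283.5 [ 0.5383 -0.0081  0.125 ] tool [ 80.9  -2.5 101. ]
132 272.5 283.5 [ 0.5325 -0.0078  0.125 ] tool [ 75.   -2.5 101. ]
140 272.5 283.5 [ 0.5258 -0.0075  0.125 ] tool [ 68.3  -2.5 101. ]
148 272.5 283.5 [ 0.519  -0.0071  0.125 ] tool [ 61.5  -2.5 101. ]
154 272.5 278.5 [ 0.514  -0.0046  0.125 ] tool [ 56.3  -4.7 101. ]
tip [52.4 -1.4 89. ]
[  3.8  -9.4 -28.5]
[  3.8  12.2 -28.5]
```

Emit:
apply_moves([
  [0,0,0,0,-1.8,20,15],
  [0,0,0,0,0,25,15],
  [0,0,0,0,0,14.5,15],
  [0,0,0,0,0,0,15],
  [0,0,0,0,0,0,15],
  [0,0,0,0,0,0,15],
])

```text
clock: 7.45
position: [0.4584, -0.0051, 0.1675]
ee_rot: [-3.141, 0.081, -0.002]
wrist_force: [-0.2, 0.6, -0.9]
opening: 0.254
gripper_force: 50.0
```

```bash
python3 st.py 0.526 -0.012 0.1665; python3 look.py w_h2
```

```text
7.45 [ 0.4584 -0.0051  0.1675] yaw -2.96 tilt [ 1.4e-03 -1.0e-04 -1.0e+00] F [-0.22  0.62 -0.85] T [-0.015 -0.059  0.017] op 23.3 g 50.0
tool shift mm [67.9  3.4  1.1]
7.45 [ 0.4584 -0.0051  0.1675] [[0.999, -0.052, 0.001], [-0.052, -0.999, -0.0], [0.001, -0.0, -1.0]]
```

Emit:
apply_moves([
  [0,0,0,15,0,0,15],
  [0,0,0,12,0,0,15],
  [0,0,0,8,0,0,15],
  [0,0,0,8,0,0,15],
  [0,0,0,0,0,0,15],
])

```text
clock: 8.0
position: [0.5018, -0.0078, 0.1665]
ee_rot: [-3.14, 0.082, -0.001]
wrist_force: [-0.4, 0.5, -0.9]
opening: 0.257
gripper_force: 50.0
```

```bash
python3 st.py 0.526 -0.009 0.1665
```

```text
8.0 [ 0.5018 -0.0078  0.1665] yaw -3.0 tilt [ 5.e-04 -0.e+00 -1.e+00] F [-0.39  0.54 -0.92] T [ 0.039 -0.01  -0.006] op 23.6 g 50.0
tool shift mm [24.2 -0.   0. ]
```

Emit:
apply_moves([
  [0,0,0,10,0,0,15],
  [0,0,0,9,0,0,15],
  [0,0,0,5.5,0,0,15],
  [0,0,0,0,0,0,15],
  [0,0,0,0,0,0,15],
])

```text
clock: 8.5
position: [0.5249, -0.009, 0.1664]
ee_rot: [3.141, -0.082, -0.001]
wrist_force: [0.5, -0.6, -0.4]
opening: 0.254
gripper_force: 50.0
```

```bash
python3 st.py 0.526 -0.009 0.1505; python3 look.py w_h3;  python3 - <<'E'
import cv2
im=cv2.imread("pics/w_h3.png"); cv2.imwrite("pics/w_h3c.png",cv2.resize(im[0:315,90:510],(800,600),interpolation=cv2.INTER_CUBIC))
E
```

```text
8.5 [ 0.5249 -0.009   0.1664] yaw -2.99 tilt [-5.e-04  0.e+00 -1.e+00] F [ 0.48 -0.55 -0.44] T [-0.036 -0.011  0.017] op 23.4 g 50.0
tool shift mm [ 1.1 -0.  15.9]
8.5 [ 0.5249 -0.009   0.1664] [[0.999, -0.052, -0.001], [-0.052, -0.999, 0.0], [-0.001, 0.0, -1.0]]
```

View pics/w_h3c.png

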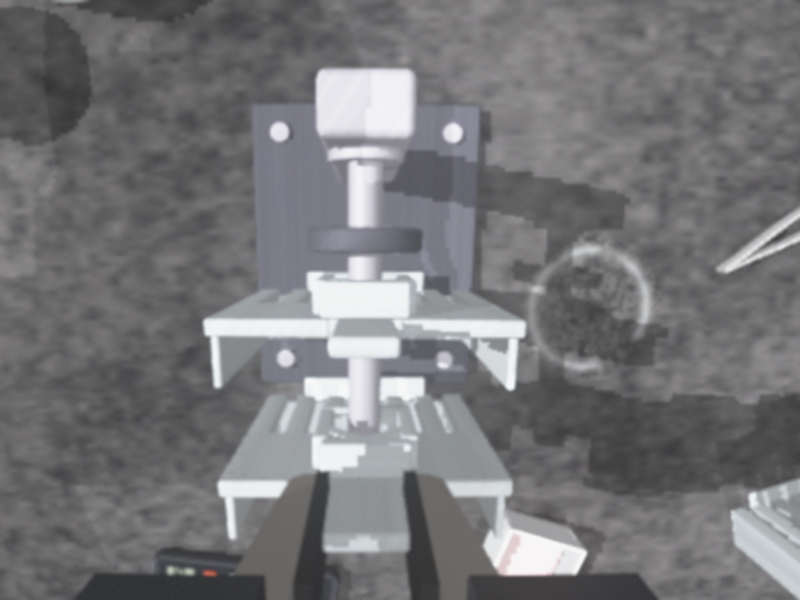

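Bar, large pan, and the medium pan's sleeve and tab all line up at x≈365. The dark ring sits at y≈240, roughly 8 mm behind the large sleeve. Lowering onto the bar.

Emit:
apply_moves([
  [0,0,0,0,0,5,15],
  [0,0,0,0,0,5,15],
  [0,0,0,0,0,3.5,15],
  [0,0,0,0,0,1,15],
  [0,0,0,0,0,0,15],
  [0,0,0,0,0,0,15],
  [0,0,0,0,0,0,15],
])

```text
clock: 9.25
position: [0.5252, -0.009, 0.1523]
ee_rot: [-3.141, 0.082, -0.0]
wrist_force: [0.2, -0.4, -0.9]
opening: 0.254
gripper_force: 50.0
```

```bash
python3 st.py 0.526 -0.009 0.1505
```

```text
9.25 [ 0.5252 -0.009   0.1523] yaw -2.99 tilt [ 3.e-04 -0.e+00 -1.e+00] F [ 0.2  -0.4  -0.87] T [ 0.041  0.025 -0.041] op 23.3 g 50.0
tool shift mm [ 0.8 -0.   1.8]
```

Emit:
apply_moves([
  [0,0,0,0,0,0.7,15],
  [0,0,0,0,0,0.5,15],
  [0,0,0,0,0,0,15],
  [0,0,0,0,0,0,15],
])

```text
clock: 9.65
position: [0.525, -0.009, 0.1509]
ee_rot: [-3.141, 0.082, -0.0]
wrist_force: [-0.3, -0.9, -0.7]
opening: 0.252
gripper_force: 50.0
```

```bash
python3 st.py 0.526 -0.009 0.1505
```

```text
9.65 [ 0.525  -0.009   0.1509] yaw -2.99 tilt [ 0. -0. -1.] F [-0.32 -0.9  -0.65] T [ 0.049  0.028 -0.027] op 23.2 g 50.0
tool shift mm [ 1.  -0.   0.4]
```

Emit:
apply_moves([
  [0,0,0,6,0,0.4,15],
  [0,0,0,6,0,0,15],
  [0,0,0,6,0,0,15],
  [0,0,0,5,0,0,15],
  [0,0,0,3,0,0,15],
  [0,0,0,1,0,0,15],
  [0,0,0,0,0,0,15],
  [0,0,0,0,0,0,15],
])

```text
clock: 10.45
position: [0.5518, -0.0103, 0.1504]
ee_rot: [-3.141, 0.082, 0.0]
wrist_force: [-0.7, 1.1, -1.3]
opening: 0.255
gripper_force: 50.0
```

```bash
python3 st.py
```

```text
10.45 [ 0.5518 -0.0103  0.1504] yaw -2.99 tilt [-3.e-04 -0.e+00 -1.e+00] F [-0.75  1.11 -1.31] T [ 0.057 -0.027 -0.057] op 23.4 g 50.0
```

Emit:
apply_moves([
  [0,0,0,2,0,0,15],
  [0,0,0,1,0,0,15],
  [0,0,0,1,0,0,15],
  [0,0,0,0,0,0,15],
])

```text
clock: 10.85
position: [0.5562, -0.0106, 0.1505]
ee_rot: [-3.141, 0.082, -0.0]
wrist_force: [0.1, -1.0, -1.1]
opening: 0.253
gripper_force: 50.0
```

```bash
python3 st.py
```

```text
10.85 [ 0.5562 -0.0106  0.1505] yaw -2.99 tilt [ 1.e-04 -0.e+00 -1.e+00] F [ 0.12 -0.97 -1.1 ] T [ 0.037 -0.002 -0.015] op 23.3 g 50.0
```

Emit:
apply_moves([
  [0,0,0,1,0,0,15],
  [0,0,0,1,0,0,15],
  [0,0,0,1,0,0,15],
  [0,0,0,0,0,0,15],
])

```text
clock: 11.25
position: [0.5591, -0.0108, 0.1505]
ee_rot: [3.14, -0.082, -0.0]
wrist_force: [-0.6, 0.7, -1.0]
opening: 0.251
gripper_force: 50.0
```

```bash
python3 st.py; python3 look.py w_p1; python3 - <<'E'
import cv2
im=cv2.imread("pics/w_p1.png"); cv2.imwrite("pics/w_p1c.png",cv2.resize(im[40:250,140:420],(800,600),interpolation=cv2.INTER_CUBIC))
E
```

```text
11.25 [ 0.5591 -0.0108  0.1505] yaw -2.99 tilt [-1.e-04  0.e+00 -1.e+00] F [-0.63  0.65 -0.97] T [-0.014  0.129 -0.034] op 23.1 g 50.0
11.25 [ 0.5591 -0.0108  0.1505] [[0.999, -0.052, -0.0], [-0.052, -0.999, -0.0], [-0.0, 0.0, -1.0]]
```

View pics/w_p1c.png

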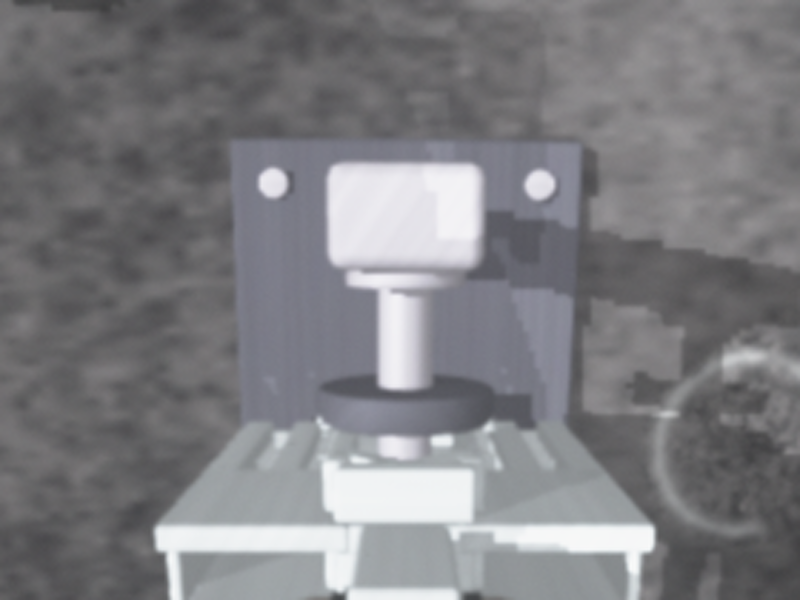

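Ring front edge is at y≈435 and the large sleeve back at y≈463, so about 6–8 mm of gap remains. I'll keep advancing gently.

Emit:
apply_moves([
  [0,0,0,1,0,0,15],
  [0,0,0,1,0,0,15],
  [0,0,0,1,0,0,15],
  [0,0,0,0,0,0,15],
])

```text
clock: 11.7
position: [0.5623, -0.0109, 0.1505]
ee_rot: [-3.14, 0.082, -0.001]
wrist_force: [-0.1, -1.3, -1.2]
opening: 0.256
gripper_force: 50.0
```

```bash
python3 st.py
```

```text
11.7 [ 0.5623 -0.0109  0.1505] yaw -2.99 tilt [ 4.e-04 -0.e+00 -1.e+00] F [-0.09 -1.27 -1.24] T [0.037 0.062 0.016] op 23.5 g 50.0
```

Emit:
apply_moves([
  [0,0,0,0.5,0,0,15],
  [0,0,0,0.5,0,0,15],
  [0,0,0,0,0,0,15],
])

```text
clock: 12.0
position: [0.563, -0.0109, 0.1505]
ee_rot: [-3.14, 0.082, 0.0]
wrist_force: [-1.0, -0.6, -0.1]
opening: 0.251
gripper_force: 50.0
```

```bash
python3 st.py
```

```text
12.0 [ 0.563  -0.0109  0.1505] yaw -2.99 tilt [-1.e-04 -0.e+00 -1.e+00] F [-1.01 -0.56 -0.08] T [0.002 0.115 0.023] op 23.1 g 50.0
```

Emit:
apply_moves([
  [0,0,0,0.5,0,0,15],
  [0,0,0,0.5,0,0,15],
  [0,0,0,0,0,0,15],
])

```text
clock: 12.3
position: [0.5642, -0.011, 0.1505]
ee_rot: [-3.14, 0.082, -0.0]
wrist_force: [-0.1, -0.4, -0.3]
opening: 0.253
gripper_force: 50.0
```

```bash
python3 st.py; python3 look.py w_p2; python3 - <<'E'
import cv2
import numpy as np
for n in("w_p1","w_p2"):
    g=cv2.cvtColor(cv2.imread(f"pics/{n}.png"),cv2.COLOR_BGR2GRAY)
    for x in (271,282,291): print(n,x,g[170:218,x].tolist())
E
```

```text
12.3 [ 0.5642 -0.011   0.1505] yaw -2.99 tilt [ 2.e-04 -0.e+00 -1.e+00] F [-0.13 -0.37 -0.26] T [ 0.023  0.119 -0.005] op 23.3 g 50.0
12.3 [ 0.5642 -0.011   0.1505] [[0.999, -0.052, 0.0], [-0.052, -0.999, 0.0], [0.0, -0.0, -1.0]]
w_p1 271 [130, 116, 111, 109, 104, 96, 89, 88, 92, 106, 128, 140, 142, 142, 143, 140, 140, 138, 137, 136, 132, 133, 148, 169, 177, 179, 181, 181, 173, 160, 158, 163, 167, 182, 215, 236, 242, 243, 242, 243, 243, 242, 243, 243, 243, 243, 243, 242]
w_p1 282 [219, 218, 219, 218, 217, 202, 153, 106, 91, 98, 112, 126, 131, 132, 129, 130, 127, 126, 124, 124, 124, 128, 150, 189, 214, 218, 218, 218, 218, 216, 200, 170, 165, 182, 216, 237, 242, 242, 242, 242, 242, 242, 243, 243, 243, 243, 243, 242]
w_p1 291 [124, 113, 110, 109, 106, 97, 89, 89, 91, 98, 110, 117, 118, 117, 117, 117, 117, 115, 115, 113, 112, 120, 163, 214, 222, 210, 178, 165, 163, 162, 164, 164, 165, 182, 216, 237, 242, 242, 242, 242, 242, 242, 242, 243, 243, 243, 242, 242]
w_p2 271 [137, 136, 137, 137, 137, 138, 136, 132, 122, 111, 107, 105, 100, 93, 90, 90, 90, 98, 115, 136, 144, 142, 143, 142, 142, 140, 138, 136, 134, 133, 142, 160, 163, 177, 215, 237, 243, 243, 243, 243, 243, 243, 243, 243, 243, 243, 243, 243]
w_p2 282 [220, 220, 220, 220, 220, 219, 220, 220, 219, 219, 219, 219, 218, 201, 154, 106, 90, 93, 104, 119, 130, 131, 131, 130, 129, 127, 126, 125, 125, 124, 127, 140, 162, 181, 216, 237, 242, 243, 242, 242, 243, 243, 243, 243, 243, 243, 243, 242]
w_p2 291 [127, 128, 129, 129, 129, 129, 129, 124, 115, 110, 110, 109, 106, 97, 91, 88, 90, 93, 104, 115, 119, 118, 117, 117, 117, 116, 116, 115, 113, 114, 123, 146, 163, 181, 216, 237, 242, 243, 242, 242, 242, 242, 243, 243, 243, 243, 243, 242]
```

Emit:
apply_moves([
  [0,0,0,0.5,0,0,15],
  [0,0,0,0.5,0,0,15],
  [0,0,0,0,0,0,15],
])

```text
clock: 12.65
position: [0.565, -0.0111, 0.1505]
ee_rot: [-3.141, 0.082, 0.0]
wrist_force: [-0.3, -0.5, -1.1]
opening: 0.253
gripper_force: 50.0
```

```bash
python3 st.py
```

```text
12.65 [ 0.565  -0.0111  0.1505] yaw -2.99 tilt [-0. -0. -1.] F [-0.34 -0.52 -1.1 ] T [-0.011  0.13   0.044] op 23.3 g 50.0
```

Emit:
apply_moves([
  [0,0,0,0.4,0,0,15],
  [0,0,0,0,0,0,15],
])

```text
clock: 12.85
position: [0.5654, -0.0111, 0.1505]
ee_rot: [-3.141, 0.082, -0.0]
wrist_force: [-1.0, -0.1, -0.2]
opening: 0.253
gripper_force: 50.0
```

```bash
python3 st.py
```

```text
12.85 [ 0.5654 -0.0111  0.1505] yaw -2.99 tilt [ 0. -0. -1.] F [-1.04 -0.13 -0.19] T [ 0.034  0.19  -0.065] op 23.3 g 50.0
```

Emit:
apply_moves([
  [0,0,0,0.4,0,0,15],
  [0,0,0,0,0,0,15],
])

```text
clock: 13.05
position: [0.5659, -0.0111, 0.1505]
ee_rot: [3.141, -0.082, 0.0]
wrist_force: [-1.7, -0.6, -0.5]
opening: 0.252
gripper_force: 50.0
```

```bash
python3 st.py
```

```text
13.05 [ 0.5659 -0.0111  0.1505] yaw -2.99 tilt [ 1.e-04  0.e+00 -1.e+00] F [-1.68 -0.61 -0.47] T [0.028 0.172 0.014] op 23.2 g 50.0
```

Emit:
apply_moves([
  [0,0,0,0.4,0,0,15],
  [0,0,0,0,0,0,15],
])

```text
clock: 13.25
position: [0.5662, -0.0111, 0.1505]
ee_rot: [-3.141, 0.082, -0.0]
wrist_force: [-0.1, -0.4, -1.4]
opening: 0.252
gripper_force: 50.0
```

```bash
python3 st.py
```

```text
13.25 [ 0.5662 -0.0111  0.1505] yaw -2.99 tilt [ 0. -0. -1.] F [-0.15 -0.37 -1.38] T [0.031 0.111 0.061] op 23.1 g 50.0
```

Emit:
apply_moves([
  [0,0,0,0.5,0,0,15],
  [0,0,0,0,0,0,15],
])

```text
clock: 13.45
position: [0.5666, -0.0111, 0.1505]
ee_rot: [-3.14, 0.082, 0.0]
wrist_force: [-1.2, -0.9, -0.6]
opening: 0.254
gripper_force: 50.0
```

```bash
python3 st.py
```

```text
13.45 [ 0.5666 -0.0111  0.1505] yaw -2.99 tilt [-3.e-04 -0.e+00 -1.e+00] F [-1.18 -0.89 -0.58] T [0.037 0.297 0.006] op 23.3 g 50.0
```

Emit:
apply_moves([
  [0,0,0,0.4,0,0,15],
  [0,0,0,0,0,0,15],
])

```text
clock: 13.65
position: [0.5667, -0.0111, 0.1504]
ee_rot: [-3.14, 0.082, 0.001]
wrist_force: [-3.6, 0.1, 1.2]
opening: 0.253
gripper_force: 50.0
```

```bash
python3 st.py
```

```text
13.65 [ 0.5667 -0.0111  0.1504] yaw -2.99 tilt [-9.e-04 -0.e+00 -1.e+00] F [-3.61  0.08  1.19] T [ 0.06   0.661 -0.017] op 23.2 g 50.0
```

Stop ring felt: Fx has risen to −3.6 N with the tool stalled. Leaning in further, in small steps.

Emit:
apply_moves([
  [0,0,0,0.4,0,0,15],
  [0,0,0,0,0,0,15],
])

```text
clock: 13.85
position: [0.5668, -0.0111, 0.1503]
ee_rot: [-3.14, 0.082, 0.002]
wrist_force: [-4.2, 0.2, 3.1]
opening: 0.254
gripper_force: 50.0
```

```bash
python3 st.py
```

```text
13.85 [ 0.5668 -0.0111  0.1503] yaw -2.99 tilt [-1.5e-03 -1.0e-04 -1.0e+00] F [-4.23  0.24  3.14] T [ 0.095  0.969 -0.076] op 23.4 g 50.0
```

Emit:
apply_moves([
  [0,0,0,0.5,0,-0.2,15],
  [0,0,0,0,0,0,15],
])

```text
clock: 14.05
position: [0.5668, -0.0111, 0.1504]
ee_rot: [-3.14, 0.082, 0.004]
wrist_force: [-5.7, 0.6, 1.7]
opening: 0.253
gripper_force: 50.0
```

```bash
python3 st.py
```

```text
14.05 [ 0.5668 -0.0111  0.1504] yaw -2.99 tilt [-2.5e-03 -1.0e-04 -1.0e+00] F [-5.68  0.6   1.73] T [ 0.128  1.215 -0.069] op 23.3 g 50.0
```

Emit:
apply_moves([
  [0,0,0,0.4,0,0,15],
  [0,0,0,0.4,0,0,15],
  [0,0,0,0,0,0,15],
])

```text
clock: 14.35
position: [0.5669, -0.0111, 0.1503]
ee_rot: [-3.14, 0.082, 0.006]
wrist_force: [-8.2, 0.4, 3.7]
opening: 0.254
gripper_force: 50.0
```

```bash
python3 st.py
```

```text
14.35 [ 0.5669 -0.0111  0.1503] yaw -2.99 tilt [-0.0039 -0.     -1.    ] F [-8.24  0.42  3.72] T [ 0.184  1.622 -0.06 ] op 23.4 g 50.0
```

Emit:
apply_moves([
  [0,0,0,0.4,0,0,15],
  [0,0,0,0.4,0,0,15],
  [0,0,0,0,0,0,15],
  [0,0,0,0,0,0,15],
  [0,0,0,0,0,0,15],
  [0,0,0,0,0,0,15],
])

```text
clock: 14.95
position: [0.567, -0.0111, 0.1502]
ee_rot: [-3.14, 0.082, 0.008]
wrist_force: [-10.7, 1.2, 5.9]
opening: 0.253
gripper_force: 50.0
```

```bash
python3 st.py; python3 look.py w_p3; python3 - <<'E'
import cv2
g=cv2.cvtColor(cv2.imread("pics/w_p3.png"),cv2.COLOR_BGR2GRAY)
for x in (271,282,291): print(x,g[190:260,x].tolist())
E
```

```text
14.95 [ 0.567  -0.0111  0.1502] yaw -3.0 tilt [-0.0052 -0.     -1.    ] F [-10.68   1.21   5.87] T [ 0.196  2.026 -0.031] op 23.3 g 50.0
14.95 [ 0.567  -0.0111  0.1502] [[0.999, -0.052, -0.005], [-0.052, -0.999, 0.0], [-0.005, -0.0, -1.0]]
271 [90, 91, 100, 118, 137, 143, 143, 143, 142, 140, 139, 137, 135, 134, 144, 195, 236, 243, 243, 243, 243, 243, 243, 243, 243, 243, 243, 243, 242, 242, 242, 242, 236, 211, 174, 163, 164, 163, 164, 163, 164, 163, 163, 163, 164, 164, 164, 163, 163, 162, 163, 162, 163, 162, 164, 165, 179, 212, 230, 237, 239, 240, 240, 238, 226, 189, 167, 158, 150, 149]
282 [93, 90, 93, 105, 123, 131, 131, 131, 130, 129, 128, 127, 125, 126, 128, 157, 214, 239, 242, 243, 243, 243, 243, 242, 243, 243, 243, 243, 242, 242, 242, 241, 236, 214, 173, 162, 162, 162, 161, 162, 161, 162, 162, 162, 161, 162, 163, 163, 163, 162, 162, 162, 162, 162, 162, 164, 178, 211, 231, 238, 242, 244, 246, 246, 243, 225, 206, 183, 156, 146]
291 [90, 91, 95, 106, 118, 118, 119, 119, 118, 118, 116, 116, 115, 114, 122, 165, 224, 240, 242, 242, 242, 243, 242, 242, 243, 243, 243, 242, 241, 241, 241, 241, 235, 207, 169, 161, 160, 160, 160, 161, 160, 161, 161, 161, 161, 161, 161, 161, 161, 160, 161, 161, 160, 161, 160, 163, 175, 207, 229, 237, 240, 241, 241, 240, 238, 226, 185, 158, 148, 146]
```

The lean held at 10.7 N for over 0.3 s. Relaxing it now before letting go.

Emit:
apply_moves([
  [0,0,0,-0.8,0,0,15],
  [0,0,0,-0.8,0,0,15],
  [0,0,0,-0.8,0,0,15],
  [0,0,0,0,0,0,15],
])

```text
clock: 15.4
position: [0.5668, -0.0111, 0.1504]
ee_rot: [-3.14, 0.082, 0.001]
wrist_force: [-3.2, 0.8, -2.5]
opening: 0.252
gripper_force: 50.0
```

```bash
python3 st.py
```

```text
15.4 [ 0.5668 -0.0111  0.1504] yaw -2.99 tilt [-7.e-04 -0.e+00 -1.e+00] F [-3.22  0.77 -2.46] T [ 0.107  0.746 -0.034] op 23.2 g 50.0
```

Emit:
apply_moves([
  [0,0,0,-0.5,0,0.2,15],
  [0,0,0,0,0,0,15],
  [0,0,0,0,0,0,30],
  [0,0,0,0,0,0,50],
  [0,0,0,0,0,0,50],
  [0,0,0,0,0,-5,50],
  [0,0,0,0,0,-25,50],
  [0,0,0,0,0,-40,50],
  [0,0,0,0,0,0,50],
  [0,0,0,0,0,0,50],
])

```text
clock: 16.4
position: [0.5675, -0.0112, 0.2217]
ee_rot: [-3.141, 0.082, -0.004]
wrist_force: [-0.1, -0.9, -0.7]
opening: 0.548
gripper_force: 0.0
```

```bash
python3 st.py; python3 look.py w_r1; python3 - <<'E'
import cv2
im=cv2.imread("pics/w_r1.png"); cv2.imwrite("pics/w_r1c.png",cv2.resize(im[80:320,120:440],(800,600),interpolation=cv2.INTER_CUBIC))
E
```

```text
16.4 [ 0.5675 -0.0112  0.2217] yaw -2.99 tilt [ 2.8e-03 -1.0e-04 -1.0e+00] F [-0.08 -0.88 -0.66] T [0.086 0.026 0.027] op 50.4 g 0.0
16.4 [ 0.5675 -0.0112  0.2217] [[0.999, -0.052, 0.003], [-0.052, -0.999, -0.0], [0.003, -0.0, -1.0]]
```

View pics/w_r1c.png

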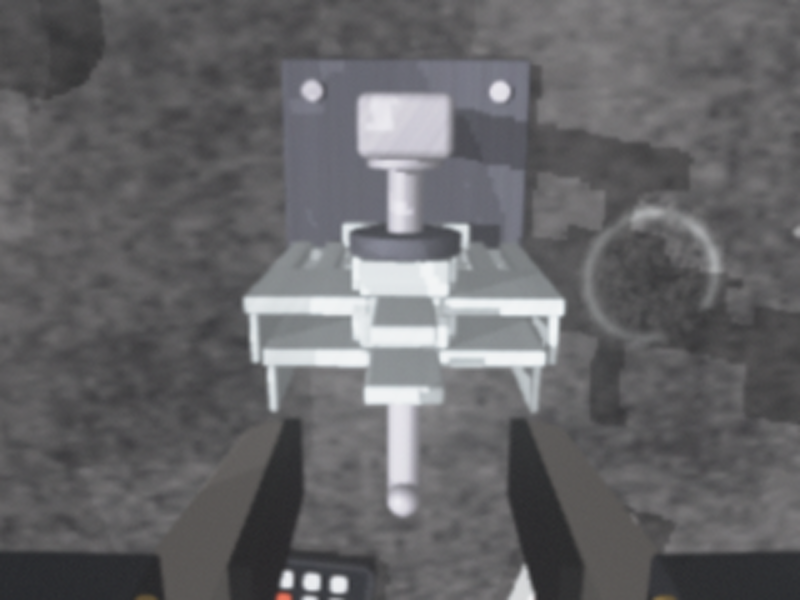

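The crop shows the medium pan nested in the large one, both square. Panel edges run 245–565 and 265–548, tabs at (405,320) and (403,385), and the ring sits right behind the large sleeve. Ten pictures are now used, so I continue by numbers, going to the small pan.

Emit:
apply_moves([
  [0,0,0,0,0,-28,60],
  [0,0,0,-15,35,0,60],
  [0,0,0,-15,35,0,60],
  [0,0,0,-15,35,0,60],
  [0,0,0,-15,35,0,60],
  [0,0,0,-15,35,0,60],
  [0,0,0,-15,35,0,60],
  [0,0,0,-15,35,0,60],
  [0,0,-0.134,-15,36,0,60],
  [0,0,-0.134,0,0,0,60],
])

```text
clock: 17.45
position: [0.4298, -0.2884, 0.2471]
ee_rot: [-3.123, -0.341, 0.004]
wrist_force: [-0.0, 0.4, 0.3]
opening: 0.651
gripper_force: 0.0
```

Emit:
apply_moves([
  [0,0,0,0,0,0,60],
  [0,0,0,0,0,0,60],
  [0,0,0,0,0,0,60],
])

```text
clock: 17.75
position: [0.4323, -0.2847, 0.2479]
ee_rot: [-3.123, -0.335, 0.001]
wrist_force: [0.0, -0.8, 0.1]
opening: 0.649
gripper_force: 0.0
```

```bash
python3 st.py 0.4326 -0.2864 0.1135; python3 look.py w_s2; python3 - <<'E'
from h import *; import pickle
s=pickle.load(open("pics/w_s2.pkl","rb")); R=Ro.from_rotvec(s["ee_rot"]).as_matrix()
im=cv2.imread("pics/w_s2.png"); hsv=cv2.cvtColor(im,cv2.COLOR_BGR2HSV)
m=((hsv[...,2]>200)&(hsv[...,1]<40)).astype(np.uint8)
n,l,st,c=cv2.connectedComponentsWithStats(m)
for i in range(1,n):
    if st[i,4]>60 and st[i,1]<330: print(st[i],c[i].round(1))
c0=plane("wrist",(0,0),0,s)
for X in([.4326,-.2864,.142],): print("expected tab px",proj("wrist",np.array(X),s).round(1))
E
```

```text
17.75 [ 0.4323 -0.2847  0.2479] yaw 12.25 tilt [-6.e-04 -8.e-04 -1.e+00] F [ 0.04 -0.81  0.13] T [0.005 0.015 0.024] op 59.7 g 0.0
tool shift mm [  0.    1.8 134.4]
17.75 [ 0.4323 -0.2847  0.2479] [[0.977, 0.212, -0.001], [0.212, -0.977, 0.001], [-0.001, -0.001, -1.0]]
[ 14   0  40  16 234] [35.5  7.7]
[  7  13  11  54 271] [11.5 37.8]
[434  31  52  56 647] [459.6  59.2]
[515 139  45  15 444] [536.6 144.2]
[   0  155  167  141 8327] [ 71.9 238. ]
[ 242  176   82   48 1194] [280.8 193.8]
[268 210  29   7 195] [281.7 212.9]
[ 218  266  129   66 6305] [279.3 304.6]
[ 40 306  25  21 298] [ 50. 315.]
expected tab px [282.8 214.1]
```

The tab-top blob is at (281.7,212.9) against a predicted (282.8,214.1), so it agrees within 1 mm. Descending and gripping.

Emit:
apply_moves([
  [0,0,0,0.5,0.8,35,55],
  [0,0,0,0,0,40,55],
  [0,0,0,0,0,30,55],
  [0,0,0,0,0,20,55],
  [0,0,0,0,0,6,55],
  [0,0,0,0,0,0,55],
  [0,0,0,0,0,0,55],
  [0,0,0,0,0,0,55],
])

```text
clock: 18.6
position: [0.4337, -0.2866, 0.1187]
ee_rot: [3.122, 0.338, 0.003]
wrist_force: [0.2, 0.4, 0.8]
opening: 0.597
gripper_force: 0.0
```

```bash
python3 st.py 0.4326 -0.2864 0.1135; python3 look.py w_s3; python3 - <<'E'
from h import *
im=cv2.imread("pics/w_s3.png"); g=cv2.cvtColor(im,cv2.COLOR_BGR2GRAY)
for y in (275,280,284,288): print(y,g[y,230:335:2].tolist())
E
```

```text
18.6 [ 0.4337 -0.2866  0.1187] yaw 12.36 tilt [ 0.0015  0.0016 -1.    ] F [0.22 0.42 0.75] T [-0.001 -0.015  0.024] op 54.9 g 0.0
tool shift mm [-1.1 -0.4  5.2]
18.6 [ 0.4337 -0.2866  0.1187] [[0.977, 0.214, 0.002], [0.214, -0.977, -0.001], [0.002, 0.002, -1.0]]
275 [55, 56, 56, 64, 108, 122, 128, 128, 126, 125, 122, 118, 132, 142, 144, 145, 146, 155, 180, 185, 184, 184, 185, 185, 181, 167, 152, 147, 149, 147, 146, 148, 149, 151, 153, 154, 152, 132, 114, 118, 126, 131, 130, 124, 120, 120, 119, 118, 98, 60, 57, 56, 62]
280 [55, 57, 56, 81, 118, 113, 108, 111, 117, 118, 115, 122, 182, 206, 207, 209, 220, 237, 243, 246, 246, 246, 246, 241, 229, 215, 212, 213, 211, 211, 212, 213, 213, 215, 216, 214, 209, 178, 133, 134, 139, 142, 134, 125, 122, 119, 116, 115, 110, 68, 56, 56, 57]
284 [55, 56, 60, 96, 108, 105, 104, 112, 122, 123, 118, 117, 162, 192, 201, 207, 208, 207, 193, 193, 208, 211, 219, 232, 237, 217, 196, 205, 207, 208, 208, 207, 193, 194, 204, 202, 198, 155, 109, 114, 120, 122, 123, 124, 125, 128, 126, 123, 119, 99, 57, 54, 53]
288 [54, 55, 89, 123, 126, 127, 120, 108, 102, 107, 114, 116, 112, 109, 110, 113, 117, 120, 119, 120, 119, 120, 119, 117, 118, 118, 117, 115, 113, 109, 109, 107, 108, 112, 115, 114, 114, 114, 120, 126, 129, 128, 128, 125, 120, 119, 121, 120, 121, 117, 73, 54, 54]
```

Emit:
apply_moves([
  [0,0,0,0,-1.2,5,50],
  [0,0,0,0,0,0,50],
  [0,0,0,0,0,0,50],
  [0,0,0,0,0,0,40],
  [0,0,0,0,0,0,32],
  [0,0,0,0,0,0,18],
  [0,0,0,0,0,0,18],
  [0,0,0,0,0,0,18],
  [0,0,0,0,0,0,18],
])

```text
clock: 19.55
position: [0.4326, -0.285, 0.1125]
ee_rot: [3.123, 0.338, 0.0]
wrist_force: [0.0, 0.4, -0.1]
opening: 0.295
gripper_force: 50.0
```

```bash
python3 st.py 0.4326 -0.2864 0.1135
```

```text
19.55 [ 0.4326 -0.285   0.1125] yaw 12.36 tilt [ 0.  0. -1.] F [ 0.04  0.41 -0.07] T [-0.009  0.057  0.05 ] op 27.2 g 50.0
tool shift mm [-0.3  1.3 -1. ]
```

Emit:
apply_moves([
  [0,0,0,0,0,-8,18],
  [0,0,0,0,0,-20,18],
  [0,0,0,0,0,-40,18],
  [0,0,0,0,0,-40,18],
  [0,0,0.09,0,0,0,18],
  [0,0,0.09,0,0,0,18],
  [0,0,0.089,0,0,0,18],
  [0,0,0,0,0,0,18],
  [0,0,0,0,0,0,18],
])

```text
clock: 20.45
position: [0.4325, -0.285, 0.2208]
ee_rot: [3.141, -0.08, 0.0]
wrist_force: [0.4, -0.9, -1.1]
opening: 0.3
gripper_force: 50.0
```

```bash
python3 st.py 0.456 -0.0053 0.226
```

```text
20.45 [ 0.4325 -0.285   0.2208] yaw -2.9 tilt [ 1.e-04  0.e+00 -1.e+00] F [ 0.37 -0.95 -1.05] T [ 0.06   0.021 -0.019] op 27.6 g 50.0
tool shift mm [   9.3 -280.5   -5.3]
```

Emit:
apply_moves([
  [0,0,0.0015,1,-15,0,18],
  [0,0,0,1,-35,0,18],
  [0,0,0,1,-40,0,18],
  [0,0,0,1,-45,0,18],
  [0,0,0,1,-45,0,18],
  [0,0,0,1,-40,0,18],
  [0,0,0,1,-32,0,18],
  [0,0,0,1,-19,0,18],
  [0,0,0,1.3,-9.5,0,18],
])

```text
clock: 21.35
position: [0.4568, -0.0032, 0.2205]
ee_rot: [-3.14, 0.081, 0.0]
wrist_force: [0.1, -0.2, -1.0]
opening: 0.297
gripper_force: 50.0
```

Emit:
apply_moves([
  [0,0,0,0,0,0,18],
  [0,0,0,0,0,0,18],
  [0,0,0,0,0,0,18],
])

```text
clock: 21.65
position: [0.457, -0.0062, 0.2204]
ee_rot: [3.14, -0.087, -0.0]
wrist_force: [-0.6, -0.6, -1.5]
opening: 0.296
gripper_force: 50.0
```

```bash
python3 st.py 0.458 -0.0053 0.1655
```

```text
21.65 [ 0.457  -0.0062  0.2204] yaw -3.17 tilt [-2.e-04  2.e-04 -1.e+00] F [-0.58 -0.57 -1.55] T [ 0.065  0.045 -0.027] op 27.2 g 50.0
tool shift mm [ 0.9 -1.  54.9]
```

Emit:
apply_moves([
  [0,0,0,0,-0.5,20,18],
  [0,0,0,0,0,22,18],
  [0,0,0,0,0,13,18],
  [0,0,0,0,0,0,18],
  [0,0,0,0,0,0,18],
  [0,0,0,0,0,0,18],
])

```text
clock: 22.25
position: [0.4578, -0.0053, 0.1663]
ee_rot: [-3.14, 0.087, -0.002]
wrist_force: [0.3, -0.6, -0.4]
opening: 0.295
gripper_force: 50.0
```

```bash
python3 st.py 0.5015 -0.0077 0.1655
```

```text
22.25 [ 0.4578 -0.0053  0.1663] yaw -3.17 tilt [ 0.0013 -0.     -1.    ] F [ 0.29 -0.58 -0.39] T [-0.017 -0.002  0.006] op 27.1 g 50.0
tool shift mm [43.7 -0.   0.9]
```

Emit:
apply_moves([
  [0,0,-0.003,14,0,0.5,18],
  [0,0,0,12,0,0,18],
  [0,0,0,9,0,0,18],
  [0,0,0,8.5,0,0,18],
  [0,0,0,0,0,0,18],
])

```text
clock: 22.75
position: [0.5021, -0.0072, 0.165]
ee_rot: [3.141, -0.081, 0.001]
wrist_force: [1.2, -0.2, -0.3]
opening: 0.297
gripper_force: 50.0
```

```bash
python3 st.py 0.526 -0.009 0.1655
```

```text
22.75 [ 0.5021 -0.0072  0.165 ] yaw -2.96 tilt [ 6.e-04 -0.e+00 -1.e+00] F [ 1.18 -0.15 -0.31] T [ 0.085 -0.008 -0.01 ] op 27.3 g 50.0
tool shift mm [24.   0.5 -0.5]
```

Emit:
apply_moves([
  [0,0,0,10,0.4,0,18],
  [0,0,0,8,0,0,18],
  [0,0,0,5,0,0,18],
  [0,0,0,0,0,0,18],
  [0,0,0,0,0,0,18],
])

```text
clock: 23.25
position: [0.5234, -0.0088, 0.1648]
ee_rot: [-3.141, 0.081, 0.001]
wrist_force: [-0.8, 0.2, -0.8]
opening: 0.297
gripper_force: 50.0
```

```bash
python3 st.py 0.525 -0.009 0.1495; python3 look.py w_s5
```

```text
23.25 [ 0.5234 -0.0088  0.1648] yaw -2.96 tilt [-5.e-04 -0.e+00 -1.e+00] F [-0.79  0.2  -0.82] T [ 0.035  0.02  -0.009] op 27.3 g 50.0
tool shift mm [ 1.6  0.1 15.3]
23.25 [ 0.5234 -0.0088  0.1648] [[0.999, -0.052, -0.0], [-0.052, -0.999, 0.0], [-0.0, -0.0, -1.0]]
```

Emit:
apply_moves([
  [0,0,0,1.3,0,0,18],
  [0,0,0,0,0,5,18],
  [0,0,0,0,0,5,18],
  [0,0,0,0,0,3,18],
  [0,0,0,0,0,1,18],
  [0,0,0,0,0,0,18],
  [0,0,0,0,0,0,18],
])

```text
clock: 24.0
position: [0.525, -0.0089, 0.151]
ee_rot: [-3.141, 0.081, -0.0]
wrist_force: [-0.3, 0.2, -0.4]
opening: 0.295
gripper_force: 50.0
```

```bash
python3 st.py 0.525 -0.009 0.1495
```

```text
24.0 [ 0.525  -0.0089  0.151 ] yaw -2.96 tilt [ 1.e-04 -0.e+00 -1.e+00] F [-0.29  0.19 -0.37] T [0.019 0.031 0.015] op 27.1 g 50.0
tool shift mm [0.1 0.1 1.5]
```

Lowering the last millimetre, then moving up to just short of the expected contact at x≈0.549.

Emit:
apply_moves([
  [0,0,0,0,0,0.7,18],
  [0,0,0,0,0,0.5,18],
  [0,0,0,0,0,0,18],
  [0,0,0,5,0,0,18],
  [0,0,0,5,0,0,18],
  [0,0,0,5,0,0,18],
  [0,0,0,3,0,0,18],
  [0,0,0,1,0,0,18],
  [0,0,0,0,0,0,18],
  [0,0,0,0,0,0,18],
])

```text
clock: 25.0
position: [0.5441, -0.0098, 0.1498]
ee_rot: [-3.14, 0.081, -0.001]
wrist_force: [0.4, 1.3, -0.5]
opening: 0.3
gripper_force: 50.0
```

```bash
python3 st.py; python3 look.py w_s6; python3 - <<'E'
import cv2
g=cv2.cvtColor(cv2.imread("pics/w_s6.png"),cv2.COLOR_BGR2GRAY)
for x in (271,282,291): print(x,g[130:270:2,x].tolist())
E
```

```text
25.0 [ 0.5441 -0.0098  0.1498] yaw -2.96 tilt [ 4.e-04 -1.e-04 -1.e+00] F [ 0.39  1.28 -0.47] T [ 0.26  -0.077 -0.007] op 27.6 g 50.0
25.0 [ 0.5441 -0.0098  0.1498] [[0.999, -0.052, 0.0], [-0.052, -0.999, 0.0], [0.0, -0.0, -1.0]]
271 [135, 136, 135, 136, 134, 135, 135, 135, 136, 131, 106, 92, 126, 144, 142, 143, 139, 135, 136, 233, 242, 242, 242, 242, 243, 242, 241, 240, 220, 162, 162, 163, 163, 164, 163, 161, 183, 231, 240, 239, 239, 235, 228, 207, 164, 164, 165, 164, 165, 166, 165, 165, 165, 164, 181, 232, 240, 240, 239, 231, 180, 153, 145, 144, 145, 144, 144, 145, 144, 143]
282 [221, 222, 222, 221, 221, 221, 221, 221, 221, 220, 219, 136, 113, 132, 130, 129, 126, 124, 129, 232, 242, 242, 242, 242, 243, 242, 241, 240, 225, 163, 161, 161, 162, 162, 162, 162, 181, 232, 241, 240, 238, 233, 231, 226, 161, 161, 161, 161, 162, 162, 162, 162, 162, 163, 178, 231, 241, 240, 238, 232, 180, 150, 147, 144, 145, 144, 145, 145, 144, 144]
291 [131, 130, 130, 131, 131, 130, 131, 129, 131, 128, 115, 93, 110, 118, 119, 118, 115, 114, 114, 208, 241, 242, 242, 242, 243, 242, 240, 240, 225, 163, 159, 159, 159, 161, 160, 161, 178, 231, 241, 240, 239, 235, 231, 227, 163, 159, 159, 159, 159, 159, 160, 161, 161, 161, 178, 229, 238, 239, 238, 234, 183, 148, 145, 145, 144, 144, 144, 145, 144, 144]
```

Emit:
apply_moves([
  [0,0,0,1,-0.3,0,18],
  [0,0,0,0.5,0,0,18],
  [0,0,0,0.5,0,0,18],
  [0,0,0,0,0,0,18],
])

```text
clock: 25.45
position: [0.5459, -0.0097, 0.1498]
ee_rot: [3.14, -0.081, -0.0]
wrist_force: [0.1, 0.3, -0.4]
opening: 0.295
gripper_force: 50.0
```

```bash
python3 st.py
```

```text
25.45 [ 0.5459 -0.0097  0.1498] yaw -2.96 tilt [-1.e-04  1.e-04 -1.e+00] F [ 0.1   0.34 -0.44] T [0.05  0.014 0.032] op 27.1 g 50.0
```

Emit:
apply_moves([
  [0,0,0,0.5,0,0,18],
  [0,0,0,0.5,0,0,18],
  [0,0,0,0,0,0,18],
])

```text
clock: 25.75
position: [0.547, -0.0097, 0.1498]
ee_rot: [3.141, -0.081, 0.0]
wrist_force: [0.2, 0.4, -0.7]
opening: 0.298
gripper_force: 50.0
```

```bash
python3 st.py
```

```text
25.75 [ 0.547  -0.0097  0.1498] yaw -2.96 tilt [ 1.e-04 -0.e+00 -1.e+00] F [ 0.18  0.35 -0.71] T [0.021 0.004 0.002] op 27.4 g 50.0
```

Emit:
apply_moves([
  [0,0,0,0.5,0,0,18],
  [0,0,0,0.5,0,0,18],
  [0,0,0,0,0,0,18],
])

```text
clock: 26.05
position: [0.548, -0.0098, 0.1498]
ee_rot: [3.141, -0.081, 0.0]
wrist_force: [0.7, 0.9, 0.2]
opening: 0.296
gripper_force: 50.0
```

```bash
python3 st.py
```

```text
26.05 [ 0.548  -0.0098  0.1498] yaw -2.96 tilt [ 1.e-04  0.e+00 -1.e+00] F [0.67 0.87 0.15] T [-0.013  0.021  0.018] op 27.2 g 50.0
```

Emit:
apply_moves([
  [0,0,0,0.5,0,0,18],
  [0,0,0,0.5,0,0,18],
  [0,0,0,0,0,0,18],
])

```text
clock: 26.35
position: [0.5489, -0.0098, 0.1498]
ee_rot: [3.14, -0.081, -0.0]
wrist_force: [-0.1, -0.2, -0.9]
opening: 0.294
gripper_force: 50.0
```

```bash
python3 st.py
```

```text
26.35 [ 0.5489 -0.0098  0.1498] yaw -2.97 tilt [-1.e-04  1.e-04 -1.e+00] F [-0.11 -0.2  -0.91] T [-0.057  0.059  0.033] op 27.0 g 50.0
```

Emit:
apply_moves([
  [0,0,0,0.5,0,0,18],
  [0,0,0,0.4,0,0,18],
  [0,0,0,0,0,0,18],
])

```text
clock: 26.65
position: [0.5493, -0.0099, 0.1497]
ee_rot: [3.141, -0.081, -0.002]
wrist_force: [-2.5, 0.0, -1.2]
opening: 0.294
gripper_force: 50.0
```

```bash
python3 st.py
```

```text
26.65 [ 0.5493 -0.0099  0.1497] yaw -2.96 tilt [-0.001  0.    -1.   ] F [-2.49  0.03 -1.17] T [-0.018  0.53  -0.036] op 27.1 g 50.0
```

Contact with the stack at x=0.549, as predicted. Building the lean up.

Emit:
apply_moves([
  [0,0,0,0.4,0,0,18],
  [0,0,0,0.4,0,0,18],
  [0,0,0,0,0,0,18],
])

```text
clock: 26.95
position: [0.5496, -0.0099, 0.1496]
ee_rot: [-3.141, 0.081, 0.003]
wrist_force: [-6.0, 0.1, 3.1]
opening: 0.298
gripper_force: 50.0
```

```bash
python3 st.py
```

```text
26.95 [ 0.5496 -0.0099  0.1496] yaw -2.97 tilt [-0.0021  0.     -1.    ] F [-6.03  0.08  3.06] T [ 0.004  1.068 -0.131] op 27.4 g 50.0
```

Emit:
apply_moves([
  [0,0,0,0.4,0,0,18],
  [0,0,0,0.4,0,0,18],
  [0,0,0,0,0,0,18],
])

```text
clock: 27.25
position: [0.5498, -0.0099, 0.1496]
ee_rot: [-3.14, 0.082, 0.005]
wrist_force: [-8.7, -0.2, 4.9]
opening: 0.296
gripper_force: 50.0
```

```bash
python3 st.py
```

```text
27.25 [ 0.5498 -0.0099  0.1496] yaw -2.97 tilt [-0.0033 -0.     -1.    ] F [-8.72 -0.23  4.94] T [-0.023  1.51  -0.104] op 27.2 g 50.0
```

Emit:
apply_moves([
  [0,0,0,0.3,0,0,18],
  [0,0,0,0.3,0,0,18],
  [0,0,0,0,0,0,18],
  [0,0,0,0,0,0,18],
  [0,0,0,0,0,0,18],
  [0,0,0,0,0,0,18],
])

```text
clock: 27.85
position: [0.5499, -0.0098, 0.1496]
ee_rot: [-3.14, 0.081, 0.007]
wrist_force: [-8.8, -0.1, 6.9]
opening: 0.3
gripper_force: 50.0
```

```bash
python3 st.py
```

```text
27.85 [ 0.5499 -0.0098  0.1496] yaw -2.97 tilt [-0.0042 -0.     -1.    ] F [-8.75 -0.14  6.9 ] T [ 0.062  1.872 -0.125] op 27.6 g 50.0
```

Emit:
apply_moves([
  [0,0,0,-0.8,0,0,18],
  [0,0,0,-0.8,0,0,18],
  [0,0,0,-0.4,0,0,18],
  [0,0,0,0,0,0,18],
])

```text
clock: 28.25
position: [0.5496, -0.0099, 0.1497]
ee_rot: [-3.141, 0.081, 0.001]
wrist_force: [-4.3, -0.3, 0.7]
opening: 0.295
gripper_force: 50.0
```

```bash
python3 st.py
```

```text
28.25 [ 0.5496 -0.0099  0.1497] yaw -2.96 tilt [-7.e-04  0.e+00 -1.e+00] F [-4.3  -0.32  0.73] T [-0.012  0.895 -0.059] op 27.2 g 50.0
```

The lean read about 9 N, but with 7 N of downward load, so friction may take part of it. I'll repeat it with less vertical load for margin.

Emit:
apply_moves([
  [0,0,0,0.5,0,-0.3,18],
  [0,0,0,0.5,0,-0.2,18],
  [0,0,0,0.4,0,0,18],
  [0,0,0,0.4,0,0,18],
  [0,0,0,0.2,0,0,18],
  [0,0,0,0,0,0,18],
])

```text
clock: 28.85
position: [0.55, -0.0098, 0.1497]
ee_rot: [-3.14, 0.081, 0.007]
wrist_force: [-9.9, 0.9, 4.0]
opening: 0.296
gripper_force: 50.0
```

```bash
python3 st.py
```

```text
28.85 [ 0.55   -0.0098  0.1497] yaw -2.97 tilt [-0.0043 -0.     -1.    ] F [-9.89  0.9   3.95] T [ 0.016  1.927 -0.121] op 27.2 g 50.0
```

Emit:
apply_moves([
  [0,0,0,0.4,0,0,18],
  [0,0,0,0,0,0,18],
  [0,0,0,0,0,0,18],
  [0,0,0,0,0,0,18],
  [0,0,0,0,0,0,18],
])

```text
clock: 29.35
position: [0.5501, -0.0099, 0.1497]
ee_rot: [-3.14, 0.081, 0.008]
wrist_force: [-10.6, 0.6, 3.9]
opening: 0.295
gripper_force: 50.0
```

```bash
python3 st.py
```

```text
29.35 [ 0.5501 -0.0099  0.1497] yaw -2.97 tilt [-0.0048 -0.     -1.    ] F [-10.57   0.64   3.91] T [ 0.092  2.109 -0.173] op 27.1 g 50.0
```

Emit:
apply_moves([
  [0,0,0,-0.8,0,0,18],
  [0,0,0,-0.8,0,0,18],
  [0,0,0,-0.8,0,0.3,18],
  [0,0,0,-0.4,0,0,18],
  [0,0,0,0,0,0,18],
])

```text
clock: 29.85
position: [0.5496, -0.0098, 0.1498]
ee_rot: [-3.141, 0.081, 0.0]
wrist_force: [-2.7, -0.5, -1.4]
opening: 0.298
gripper_force: 50.0
```

```bash
python3 st.py
```

```text
29.85 [ 0.5496 -0.0098  0.1498] yaw -2.96 tilt [-0. -0. -1.] F [-2.72 -0.48 -1.36] T [ 0.004  0.744 -0.028] op 27.4 g 50.0
```

Leaned at 10.6 N and relaxed. Releasing, rising clear, and checking by numbers.

Emit:
apply_moves([
  [0,0,0,-0.3,0,0,18],
  [0,0,0,0,0,0,18],
  [0,0,0,0,0,0,34],
  [0,0,0,0,0,0,55],
  [0,0,0,0,0,0,55],
  [0,0,0,0,0,-5,55],
  [0,0,0,0,0,-25,55],
  [0,0,0,0,0,-41,55],
  [0,0,0,0,0,0,55],
  [0,0,0,0,0,0,55],
])

```text
clock: 30.85
position: [0.5501, -0.0098, 0.2222]
ee_rot: [-3.141, 0.081, -0.004]
wrist_force: [0.1, 0.3, -0.7]
opening: 0.602
gripper_force: 0.0
```

Emit:
apply_moves([
  [0,0,0,0,0,0,55],
  [0,0,0,0,0,0,55],
  [0,0,0,0,0,0,55],
])

```text
clock: 31.15
position: [0.5487, -0.0098, 0.22]
ee_rot: [-3.141, 0.081, 0.003]
wrist_force: [0.2, -0.5, -0.9]
opening: 0.6
gripper_force: 0.0
```

```bash
python3 st.py; python3 look.py w_f; python3 - <<'E'
from h import *; import pickle
s=pickle.load(open("pics/w_f.pkl","rb")); g=cv2.cvtColor(cv2.imread("pics/w_f.png"),cv2.COLOR_BGR2GRAY)
T=s["position"]; u=np.array([np.cos(.052),-np.sin(.052)]); v=np.array([np.sin(.052),np.cos(.052)])
o=np.array([.5668,-.0111])  # medium eye at ring
for k,(n,d,zt,w) in enumerate([("L",18,.179,.108),("M",0,.179,.097),("S",-18,.179,.086)]):
    c=o+u*d/1000
    print(n,"tab top front/back px",[proj("wrist",np.r_[c+u*e,.179],s).round(1).tolist() for e in(-.003,.003)],"panel ends",[proj("wrist",np.r_[c+v*e*w/2,.143],s).round(1).tolist() for e in(1,-1)])
for x in(276,282,288): print(x,g[150:262,x].tolist())
m=(g>215).astype(np.uint8); n,l,st,c=cv2.connectedComponentsWithStats(m)
for i in range(1,n):
    if st[i,4]>40 and 120<st[i,1]<290 and 180<c[i,0]<390: print(st[i],c[i].round(1))
E
```

```text
31.15 [ 0.5487 -0.0098  0.22  ] yaw -2.96 tilt [-0.0018  0.     -1.    ] F [ 0.17 -0.46 -0.85] T [ 0.022 -0.012  0.045] op 55.2 g 0.0
31.15 [ 0.5487 -0.0098  0.22  ] [[0.999, -0.052, -0.002], [-0.052, -0.999, 0.0], [-0.002, 0.0, -1.0]]
L tab top front/back px [[281.2, 194.8], [281.2, 186.4]] panel ends [[215.2, 181.7], [347.4, 181.7]]
M tab top front/back px [[281.2, 219.2], [281.2, 211.2]] panel ends [[223.1, 203.0], [339.6, 203.0]]
S tab top front/back px [[281.3, 242.6], [281.2, 234.9]] panel ends [[230.7, 223.6], [332.0, 223.6]]
276 [143, 109, 127, 140, 142, 141, 141, 139, 136, 134, 138, 182, 234, 243, 243, 243, 243, 243, 243, 243, 243, 243, 242, 242, 240, 228, 182, 162, 163, 163, 164, 164, 164, 167, 187, 223, 238, 245, 247, 247, 247, 246, 241, 236, 240, 242, 239, 228, 187, 168, 167, 167, 167, 167, 168, 168, 168, 169, 173, 194, 230, 244, 247, 247, 247, 247, 246, 244, 228, 186, 168, 167, 168, 168, 166, 167, 167, 167, 166, 166, 165, 166, 167, 182, 220, 243, 246, 247, 247, 247, 246, 240, 234, 232, 232, 232, 232, 232, 232, 232, 232, 232, 231, 227, 224, 219, 209, 199, 200, 211, 220, 2
[... 618 characters left out ...]
 115, 118, 152, 219, 240, 243, 243, 243, 243, 243, 243, 243, 243, 242, 242, 240, 229, 187, 161, 162, 161, 163, 163, 163, 168, 187, 221, 237, 242, 243, 243, 244, 246, 243, 237, 240, 241, 240, 230, 189, 165, 165, 164, 165, 166, 167, 168, 168, 167, 170, 191, 226, 243, 246, 247, 247, 247, 246, 242, 226, 185, 166, 166, 167, 166, 166, 167, 167, 167, 167, 168, 167, 166, 168, 178, 209, 225, 219, 217, 218, 218, 217, 200, 161, 146, 143, 138, 134, 133, 135, 138, 140, 141, 143, 144, 145, 145, 140, 134, 132, 132, 134, 135]
[ 217  153  123   90 2932] [273.5 195.7]
[301 177  47  22 336] [330.1 181.8]
[331 210   7  10  43] [334.2 213.6]
[263 234  37  22 345] [278.9 241.2]
[276 259   9   9  61] [279.7 262.9]
```

The tab-top edges are at rows 185, 209.6 and 233.8 (predicted 186.4, 211.2 and 234.9). That gives spacings of about 17.9 and 18.4 mm, so the pans are nested without gaps and hang at rest. Handing in.

```bash
python3 -c "
from plant import r
print(r.job_done())"
```

```text
the job is handed in; nothing more can be done
None
```

I've handed the job in (no verdict came back): all three pans hang nested on the bar, with neighbouring eye points about 18 mm apart by the camera check, and the medium and small pans were each leaned home against the ring at about 10.6 N.

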